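Lock the backup sticks away

TASK

Put every memory stick lying on the desk into the open drawer of the small grey drawer unit, gripping the sticks gently because their thin shells crack, and push the drawer fully shut without slamming it. Only then take the blue-headed key from its wooden stand, push it fully into the keyhole on top of the unit, turn it clockwise (seen from above) to its stop and all the way back home, draw it out and stand it back upright, fully down, in the stand's slot. Leave the calculator and binder clip where they are.

Things in the scene. Friction and masses are not known exactly. Their poses are not given: they have to be found in the camera images.
- stick_1: Red memory stick, 56x18x8 mm, lying flat, 12 g; some of the four may be absent (None from the start). Origin: centre of its underside; x axis along its length to the silver plug, the last 14 mm (12 mm wide); the red shell spans x = -28 to +14 mm. The shell cracks if the fingers' contact force on it (both together) passes 90 N: use a light grip, 20 to 30 N a finger.
- stick_2: Red memory stick, 56x18x8 mm, lying flat, 12 g; some of the four may be absent (None from the start). Origin: centre of its underside; x axis along its length to the silver plug, the last 14 mm (12 mm wide); the red shell spans x = -28 to +14 mm. The shell cracks if the fingers' contact force on it (both together) passes 90 N: use a light grip, 20 to 30 N a finger.
- stick_3: Red memory stick, 56x18x8 mm, lying flat, 12 g; some of the four may be absent (None from the start). Origin: centre of its underside; x axis along its length to the silver plug, the last 14 mm (12 mm wide); the red shell spans x = -28 to +14 mm. The shell cracks if the fingers' contact force on it (both together) passes 90 N: use a light grip, 20 to 30 N a finger.
- stick_4: Red memory stick, 56x18x8 mm, lying flat, 12 g; some of the four may be absent (None from the start). Origin: centre of its underside; x axis along its length to the silver plug, the last 14 mm (12 mm wide); the red shell spans x = -28 to +14 mm. The shell cracks if the fingers' contact force on it (both together) passes 90 N: use a light grip, 20 to 30 N a finger.
- drawer_unit: Grey steel desk drawer unit, fixed, 150 mm deep (x) x 200 mm wide (y) x 82 mm high. Origin: centre of its underside; its x axis points to its back, so the drawer opens along its -x, towards the robot. Top is flat at 82 mm; the keyhole is in the square steel plate on top.
- drawer (a joint): The drawer's opening in m: 0 shut, about 0.105 to 0.12 at the start (0.12 is fully out). Light friction (1.5 N) holds it where it is left. Slammed if it closes faster than 0.35 m/s.
- drawer_floor (a point): Centre of the drawer's inner floor (moves with the drawer), axes as the unit's, 10 mm above the desk. Inside, the drawer is 127 mm (x) x 176 mm (y), walls 4 mm thick, their tops 32 mm above this floor. With the drawer fully out, the part from x = -63 to +45 mm about this point lies clear of the unit.
- drawer_front (a point): Centre of the outer face of the dark pull bar on the drawer's white front (moves with the drawer), 40 mm above the desk. The bar is 120 mm wide (y), 16 mm high (32 to 48 mm above the desk) and stands 16 mm out from the white front panel, which is 198 mm wide and reaches 51 mm above the desk. Push the bar along the unit's +x to shut; shut, its face is 99 mm in front of the unit's origin.
- keyhole (a point): Centre of the keyhole's mouth in the steel plate on top of the unit, 82 mm above the desk, axes as the unit's. Slot 18.5 mm long along the unit's x, 7 mm wide along its y, 1.5 mm chamfer, plate 4 mm thick. The key goes straight down, its flat along the unit's x (either way round), 20 mm deep, until its collar rests on the plate. While turned it is caught under the plate: it comes out only at home.
- lock_barrel (a joint): Angle of the lock barrel in rad: 0 home (in line with the keyhole), grows clockwise seen from above, hard stop at 1.2; 0.03 N m of friction, stays where left. The key has about 0.13 rad of play in it each way: turn the key about 1.33 rad clockwise to reach the stop, and back about 0.13 rad past straight to bring the barrel fully home.
- barrel_top (a point): Centre of the top of the brass lock barrel, 6 mm below the mouth of the keyhole. The barrel's slot is 18 x 6.5 mm and 16 mm deep; at home it lies in line with the keyhole.
- key: Steel key with a blue head, 65 mm high, 30 g. Origin: the tip of its bit, z up along the key towards the head; x along its flat. Bit 16 mm (x) x 4.5 mm (y) up to 11 mm (narrower below 5 mm); shaft 4.4 mm across; round collar 18 mm across from 20 to 25 mm; flat head 36 mm (x) x 9 mm (y) from 31 to 65 mm. The key is the same either way round. Grip the head across its 9 mm.
- key_collar (a point): On the key's axis, at the underside of its collar, 20 mm above the key's tip; it lies at the keyhole or the stand's slot when the key is fully in.
- key_head (a point): On the key's axis, 50 mm above its tip: where to grip the head.
- key_stand: Dark wooden block, 54 x 54 x 34 mm, fixed. Origin: centre of its underside.
- stand_slot (a point): Centre of the mouth of the stand's slot, 34 mm above the desk, axes as the stand's. The slot is 23 mm along x and 11 mm along y, 28 mm deep, with a 2 mm chamfer; the key stands in it on its collar, its flat along the slot.
- pocket_calculator: Bystander: dark grey pocket calculator, 128x78x14 mm, lying loose. Origin: centre of its underside.
- clip: Bystander: black binder clip, 26x32x36 mm, loose. Origin: centre of its underside.

How it is judged:
By the outcome, as a careful person would: the job done as asked, in the order asked, and still so for the second after the job is handed in, with the robot touching nothing.
Of stick_1, stick_2, stick_3, stick_4 only 2 to 4 are there at a start; the rules pass over those that are not, and their reading is None.
At some moment in a run one of stick_1, stick_2, stick_3, stick_4 may be knocked a few centimetres aside while the robot is not near it.
It also fails if it takes over 208 s, if anything falls off the work surface, if the arm or the gripper's body presses on something with over 40 N, if the wrist force passes 120 N, or if a joint passes its speed limit or range.

ROBOT

A 7-joint arm with a two-finger parallel gripper is mounted at the origin on a cart in front of the work surface, level with it; the furniture and walls round the work are solid. World frame = base frame: x ahead of the robot, y to its left, z up, the work surface at z = 0. Lengths are in m, angles in degrees, forces in N, time in s.
With the tool pointing down it reaches from about 0.35 to 0.9 m from the base axis. Payload 8.1 kg.
Tool frame: the origin (TCP) lies on the centre line of the jaws, within the pads' length; the fingertips stand 8 mm ahead of it and the grasp point (between the pads) lies 11 mm behind it; z points along the fingers, y is the line along which they close (so a half turn about z gives the same grasp; the last joint's range is limited). The gripper opens to 85 mm and grips with 20 to 120 N. Pads are 22 mm wide; open, the fingers measure 114 mm over their backs; the gripper's body (76 mm by 85 mm) begins 54 mm behind the grasp point. The pads swing forward as they close: fully open they stand 13 mm farther back than shut.
Start: joints at [-70.795, 24.895, 1.432, 90.138, -0.665, 64.973, -4.303], TCP at [0.265, 0.566, 0.216] pointing down, gripper open.
Joint ranges: [-149.89, 149.89], [-25.12, 119.58], [-72.63, 75.52], [4.76, 147.25], [-75.54, 255.54], [6.69, 114.76], [-157.13, 157.13]. Speed limits (degrees/s): [127.2, 127.2, 172.46, 172.46, 180, 180, 180].

INTERFACE

Orientations are given as [roll, pitch, yaw] about the fixed x, y, z axes, in that order (R = Rz(yaw) Ry(pitch) Rx(roll)).
In Python, from station import robot gives the robot as it stands.
- The arm moves only by the shell command python3 -m jog 'ROWS' [OPENING] [FORCE]. ROWS is JSON, a list of rows, each a list of 4 numbers: the shift along the tool's x, y, z in mm, then the turn about the tool's z in degrees. A call has 1 to 8 rows; each row shifts and turns the commanded pose from where the row before left it, along the tool's axes as they then stand; what a row does not reach is not made up. A row lasts 1/8 s, in which the tool goes at most 62.5 mm and 10.7 degrees, less where a joint would pass 70% of its speed; a pose out of reach is approached as far as the arm can. A call is refused whole if a number of a shift passes 62.5 or a number of a turn 10.7, either way. A call with a gripper value outside its range is refused whole. OPENING is the finger opening in mm, from 0 to 85.4, set as the call begins (- or left out, the last holds). The fingers move at their own pace and stop on an object; FORCE is the grip in N (left out, the last holds). Time passes only in rows, so rows that do not move let the fingers close. It gives the time, the measured TCP pose, the force, the opening and the grip force at its end, in the units of the state.
- robot.get_obs(): the state, without advancing time (a new reading comes with each control period).
- robot.read_camera(name): name is "side" or "top"; returns a dict with "img" (420x560x3 uint8, red, green, blue), "K" (3x3 intrinsics, pixels), "R" (3x3) and "t" (3): a world point X has camera coordinates R X + t. Camera axes: x right, y down, z forward; pixel columns grow to the right and rows downward; lengths in m; the calibration is good to about 2 mm. A picture is of the moment at which its call begins. There is no depth.
- robot.sign_off(): hands the job in; it is judged then, once.
Trained networks look in the newest picture that a camera, given by its name, has taken for a name from the list of things; names that differ only in an ending like _2 or _b are one class to them, and where a whole thing is asked for, a point or a joint stands for the part that bears it (a point fixed in the world has none). Each returns a list of dicts, best first, with "p" (0 to 1); they miss things now and then, are a little off and sometimes report something else, mostly with a low value. They report only what shows in the picture. A call takes as long as a camera call.
- robot.recognise(camera, name): "uv" ([column, row] in pixels, amid what is visible of it).
- robot.silhouettes(camera, name): "region" (420x560 bool, what is visible of it) and "uv" ([column, row] in pixels, amid what is visible of it).
- robot.spot_point(camera, name): "uv" ([column, row] in pixels: a listed point, or the origin of a listed thing).
The state is a dict: "clock": time; "joints": joint angles; "qd": joint speeds; "joint_torque": joint torques, N m; "tool_pos": TCP position; "tcp_rot": TCP orientation; "force": force on the tool from outside, world axes, zero at the start; "wrist_torque": the same for the moment, N m; "grip_width": finger opening in m; "gripper_force": force on a finger pad.
Only numpy, scipy, OpenCV 4.12 (cv2) and the standard library are available. Lean on these libraries where they do the work, as an engineer would, in place of code of your own. Each camera call takes 0.05 s, during which the arm holds its last target. There are 200 camera calls.

## Working session

There is one attempt and no reset: what is moved stays moved. The work goes in short steps, Python scripts to look and compute and a shell command to move; the robot and the scene stay as the last step left them, time stands still between calls to the robot, and variables do not carry over. Pictures are saved under pics/ and viewed, at most 14 in all, crops included, and the job is handed in when it is done.

```bash
ls; mkdir -p pics; cat > h.py <<'E'
import numpy as np, cv2
from station import robot
def save(cam,name):
    c=robot.read_camera(cam); cv2.imwrite(f'pics/{name}.png',c['img'][:,:,::-1]); return c
def ray(c,uv):
    d=c['R'].T@np.linalg.solve(c['K'],[uv[0],uv[1],1.]); o=-c['R'].T@c['t']; return o,d
def atz(c,uv,z):
    o,d=ray(c,uv); return o+d*(z-o[2])/d[2]
def tri(c1,u1,c2,u2):
    A=[];b=[]
    o1,d1=ray(c1,u1);o2,d2=ray(c2,u2)
    s=np.linalg.lstsq(np.c_[d1,-d2],o2-o1,rcond=None)[0]
    p,q=o1+s[0]*d1,o2+s[1]*d2
    return (p+q)/2,np.linalg.norm(p-q)
def proj(c,X):
    x=c['K']@(c['R']@np.array(X)+c['t']); return x[:2]/x[2]
E
python3 - <<'E'
from h import *
np.set_printoptions(precision=4,suppress=True)
ct=save('top','t0'); cs=save('side','s0')
print(-ct['R'].T@ct['t'],-cs['R'].T@cs['t'])
for n in ['stick_1','drawer_unit','drawer_floor','drawer_front','keyhole','key_collar','key_head','key','key_stand','stand_slot','pocket_calculator','clip']:
    for cam in ('top','side'):
        print(n,cam,[(np.round(d['uv'],1).tolist(),round(d['p'],2)) for d in robot.spot_point(cam,n)][:6])
print(robot.get_obs())
E
```

```text
pics
[0.4153 0.0076 1.4827] [ 0.3205 -0.8009  0.4596]
stick_1 top [([234.6, 254.9], 0.6), ([176.0, 251.1], 0.5), ([353.4, 246.0], 0.47), ([207.1, 252.6], 0.39)]
stick_1 side [([244.5, 307.9], 0.82), ([216.3, 221.6], 0.57), ([207.6, 198.8], 0.54), ([209.7, 209.8], 0.42)]
drawer_unit top [([286.1, 166.8], 0.72)]
drawer_unit side [([340.2, 238.8], 0.81)]
drawer_floor top [([285.6, 201.0], 0.57), ([378.2, 165.1], 0.53)]
drawer_floor side []
drawer_front top [([281.5, 227.3], 0.86), ([395.3, 209.5], 0.17)]
drawer_front side [([254.7, 231.0], 0.82)]
keyhole top [([286.5, 171.3], 0.82), ([380.8, 247.7], 0.29)]
keyhole side [([329.2, 210.7], 0.87)]
key_collar top [([391.1, 207.9], 0.44)]
key_collar side [([343.2, 328.7], 0.68)]
key_head top [([392.5, 211.2], 0.64), ([287.3, 170.5], 0.64)]
key_head side [([344.7, 312.5], 0.56)]
key top [([287.5, 174.6], 0.75), ([392.8, 208.5], 0.62)]
key side [([339.6, 337.7], 0.74), ([341.4, 341.6], 0.26)]
key_stand top [([394.8, 209.5], 0.72), ([389.6, 209.1], 0.54)]
key_stand side [([339.4, 339.9], 0.7)]
stand_slot top [([392.0, 205.8], 0.67), ([238.5, 251.3], 0.35)]
stand_slot side [([342.1, 327.8], 0.84)]
pocket_calculator top [([381.0, 168.5], 0.73)]
pocket_calculator side [([403.1, 317.1], 0.61), ([330.4, 209.6], 0.15)]
clip top [([382.3, 246.1], 0.64), ([389.8, 208.7], 0.23)]
clip side [([259.5, 351.2], 0.49)]
{'clock': 1.3, 'joints': array([-70.7946,  24.896 ,   1.432 ,  90.1385,  -0.6648,  64.9734,
        -4.3043]), 'qd': array([ 0.0873,  0.0826,  0.0027, -0.0636,  0.1228, -0.018 ,  0.025 ]), 'joint_torque': array([  0.0002, -67.03  ,   1.0241, -31.6559,   0.0155,   0.0025,
        -0.    ]), 'tool_pos': array([0.265 , 0.566 , 0.2162]), 'tcp_rot': array([179.9996,   0.0004, 154.91  ]), 'force': array([ 0.0578, -0.7376,  0.6645]), 'wrist_torque': array([-0.0023, -0.0027, -0.0178]), 'gripper_force': 0.0, 'grip_width': 0.08549396505845551}
```

View pics/t0.png

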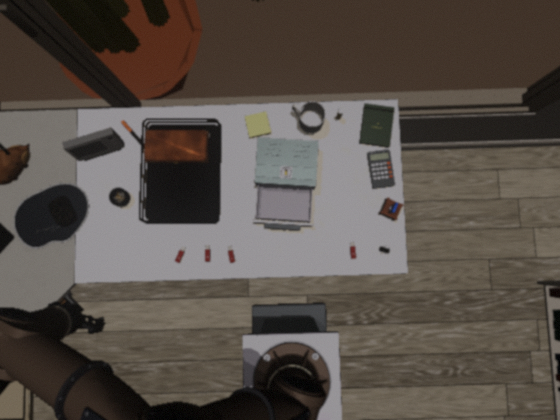

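View pics/s0.png

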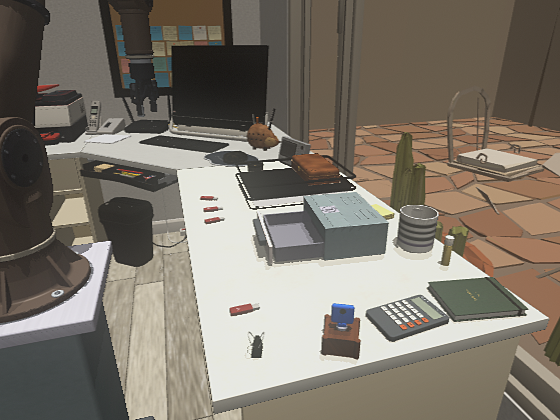

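Top view: red sticks at about (181,255), (207,254), (231,255), (353,250). Unit with keyhole (286,171) and open drawer below it, stand with blue key (391,209), clip (384,249), calculator (381,168). Side view shows the same four sticks at (208,198), (212,209), (214,220) and (243,309).

```bash
cat >> h.py <<'E'
def redblobs(c,n=8):
    im=c['img'].astype(int); r,g,b=im[...,0],im[...,1],im[...,2]
    m=((r>90)&(r>2*g)&(r>2*b)).astype(np.uint8)
    k,l,s,ce=cv2.connectedComponentsWithStats(m)
    return [(ce[i],s[i,4],l==i) for i in range(1,k) if s[i,4]>=n]
E
python3 - <<'E'
from h import *
np.set_printoptions(precision=4,suppress=True)
ct=robot.read_camera('top'); cs=robot.read_camera('side')
def axis(c,reg,z):
    v,u=np.nonzero(reg); P=np.array([atz(c,(a,b),z)[:2] for a,b in zip(u,v)])
    m=P.mean(0); w,V=np.linalg.eigh(np.cov((P-m).T)); a=V[:,1]; q=(P-m)@a
    return m,np.degrees(np.arctan2(a[1],a[0]))%180,np.ptp(q),np.sqrt(w)
for cam,c in (('top',ct),('side',cs)):
    for d in robot.silhouettes(cam,'stick_1'):
        print(cam,np.round(d['uv'],1),round(d['p'],2),d['region'].sum(),*axis(c,d['region'],.006))
    for d in robot.spot_point(cam,'stick_1'):
        print('  pt',np.round(d['uv'],1),round(d['p'],2),atz(c,d['uv'],0.0))
    print('red');[print('  ',np.round(ce,1),n,*axis(c,l,.006)) for ce,n,l in redblobs(c)]
sp=lambda cam,n:np.array(robot.spot_point(cam,n)[0]['uv'])
for n in ['keyhole','drawer_front','stand_slot','key_collar','key_head','key_stand','pocket_calculator','clip']:
    a=[sp('top',n)]; b=[sp('side',n)]
    if robot.spot_point('top',n)[0]['uv'][0]<300 and n.startswith('key_'): a=[[392,209]]
    print(n,tri(ct,a[0],cs,b[0]),np.round(a[0],1),np.round(b[0],1))
for n in ['key_stand','key','drawer_unit','drawer_front']:
  for cam,c in (('top',ct),('side',cs)):
    for d in robot.silhouettes(cam,n)[:1]:
        r=cv2.minAreaRect(np.argwhere(d['region'])[:,::-1].astype(np.float32)); print(n,cam,d['p'],d['region'].sum(),r)
cv2.imwrite('pics/k.png',cv2.resize(cs['img'][270:380,290:400,::-1],None,fx=5,fy=5,interpolation=cv2.INTER_CUBIC))
cv2.imwrite('pics/u.png',cv2.resize(ct['img'][125:235,240:420,::-1],None,fx=4.4,fy=4.4,interpolation=cv2.INTER_CUBIC))
E
```

```text
top [207.1 252.6] 0.47 86 [0.4194 0.266 ] 177.72833704114169 0.05356162736162878 [0.0053 0.0147]
top [233.6 251.2] 0.43 86 [0.4148 0.1875] 9.448001046478538 0.05451663446471442 [0.0052 0.015 ]
top [175.  256.2] 0.43 60 [0.4148 0.3603] 155.19593292529774 0.04313143923453496 [0.0047 0.0118]
  pt [234.3 254.3] 0.63 [0.4138 0.1766 0.    ]
  pt [175.5 255.4] 0.56 [0.4158 0.3752 0.    ]
  pt [351.2 248.6] 0.52 [ 0.4215 -0.2178  0.    ]
  pt [209.6 252.1] 0.48 [0.4235 0.2599 0.    ]
red
   [352.1 249.7] 15 [ 0.4179 -0.2197] 2.5585066353401658 0.016887285248832998 [0.0026 0.0052]
   [207.  252.8] 16 [0.4214 0.2676] 179.66389233193527 0.01680178489584823 [0.0027 0.0054]
   [180.1 253.9] 16 [0.4202 0.3581] 145.10602882406488 0.018401591830003956 [0.0028 0.0054]
   [231.  256.1] 23 [0.408 0.187] 12.524921021193165 0.031673190021175426 [0.0024 0.0097]
side [243.1 306.1] 0.52 234 [ 0.4135 -0.2207] 179.95017266761897 0.053593115365734204 [0.0074 0.014 ]
side [205.9 197.4] 0.39 63 [0.4198 0.3589] 151.45985792476037 0.056728280412686266 [0.009  0.0155]
  pt [244.4 310.6] 0.77 [ 0.4193 -0.2191 -0.   
[... 1598 characters left out ...]
0638427734), 5.90614128112793)
key top 0.48 53 ((393.75006103515625, 207.2500457763672), (5.656853675842285, 9.192388534545898), 45.0)
key side 0.67 502 ((342.0, 316.5), (27.0, 22.0), 90.0)
drawer_unit top 0.77 5290 ((285.067626953125, 183.62059020996094), (62.200862884521484, 91.57562255859375), 4.39870548248291)
drawer_unit side 0.81 7070 ((320.3172302246094, 227.44161987304688), (66.47350311279297, 133.9444580078125), 85.91438293457031)
drawer_front top 0.66 2270 ((283.9591979980469, 207.15370178222656), (56.07807922363281, 44.2262077331543), 3.5763344764709473)
drawer_front side 0.86 2850 ((288.1200866699219, 236.42388916015625), (50.30210494995117, 69.71097564697266), 88.60282135009766)
```

View pics/u.png

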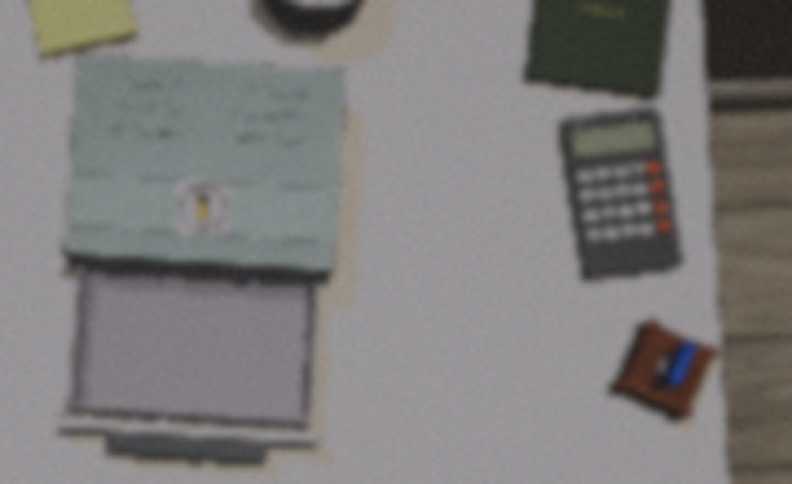

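View pics/k.png

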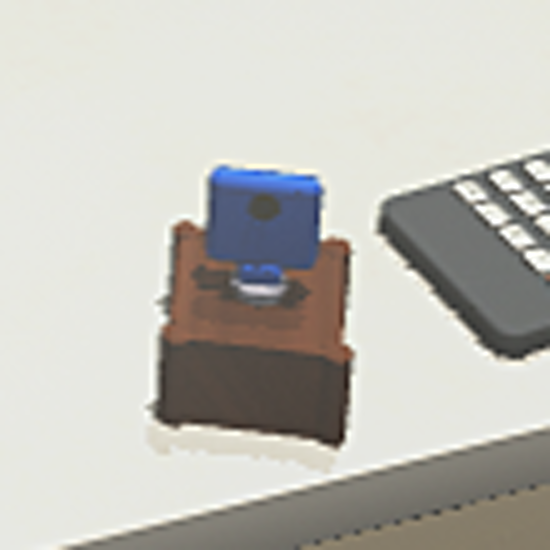

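The drawer unit is turned about -3.5°, with the brass keyhole at top pixel (286,172). The stand and key flat are turned about -23 to -26°. I'll measure the sticks by their red colour.

```bash
cat >> h.py <<'E'
def soft(c,col,box=None):
    im=c['img'].astype(float); ch=[im[...,i] for i in range(3)]; k='rgb'.index(col)
    o=np.maximum(*[ch[i] for i in range(3) if i!=k]); w=np.clip((ch[k]-o-12)/60,0,1)
    if box: m=np.zeros_like(w); m[box[1]:box[3],box[0]:box[2]]=1; w*=m
    return w
def blobs(c,col,z,zmin=6,reg=None):
    """soft colour blobs: centroid uv, weight, world yaw (at height z), world length std"""
    w=soft(c,col,reg); k,l,s,ce=cv2.connectedComponentsWithStats((w>.15).astype(np.uint8)); out=[]
    for i in range(1,k):
        m=cv2.dilate((l==i).astype(np.uint8),np.ones((3,3)))>0; ww=w*m
        if ww.sum()<zmin: continue
        v,u=np.nonzero(ww); W=ww[v,u]; uv=np.array([(W*u).sum(),(W*v).sum()])/W.sum()
        P=np.array([atz(c,(a,b),z)[:2] for a,b in zip(u,v)]); m0=(W[:,None]*P).sum(0)/W.sum()
        C=np.cov(P.T,aweights=W); e,V=np.linalg.eigh(C); a=V[:,1]
        yaw=(np.degrees(np.arctan2(a[1],a[0]))+90)%180-90
        out.append(dict(uv=uv,n=W.sum(),yaw=yaw,sd=np.sqrt(e),xy=m0))
    return out
def sticks(ct,cs):
    T=[b for b in blobs(ct,'r',.006,4) if 160<b['uv'][0]<400 and 225<b['uv'][1]<275]
    S=[b for b in blobs(cs,'r',.006,6) if 190<b['uv'][0]<320 and 185<b['uv'][1]<370]
    for t in T:
        s=min(S,key=lambda s:np.linalg.norm(s['xy']-t['xy'])) if S else None
        p,e=tri(ct,t['uv'],cs,s['uv']) if s else (None,None)
        print('stick top',np.round(t['uv'],1),t['xy'].round(4),'yaw',round(t['yaw'],1),t['sd'].round(4),'n',round(t['n'],1),'| side',s and (s['uv'].round(1),s['xy'].round(4),round(s['yaw'],1),s['sd'].round(4)),'tri',p,e)
def go(x,y,z,yaw):
    """from the present pose: shift in tool axes mm, then turn deg"""
    o=robot.get_obs(); r=np.radians(o['tcp_rot']); from_=o['tool_pos']
    from scipy.spatial.transform import Rotation as Ro
    R=Ro.from_euler('xyz',r).as_matrix(); d=R.T@(np.array([x,y,z])-from_)*1000
    dy=-(yaw-o['tcp_rot'][2]); print('shift',d.round(1),'turn',round((dy+180)%360-180,1),'at',from_.round(4),o['tcp_rot'].round(1))
E
python3 - <<'E'
from h import *
np.set_printoptions(precision=4,suppress=True)
ct=robot.read_camera('top'); cs=robot.read_camera('side'); sticks(ct,cs)
for c,r in ((ct,(375,190,410,230)),(cs,(320,290,370,335))):
    print([(b['uv'],b['n'],b['yaw'],b['sd']) for b in blobs(c,'b',.06,5,r)])
E
python3 -m jog '[[0,-20,0,-8.4],[0,-20,0,-8.4],[0,-20,0,-8.3]]' 40 25
```

```text
stick top [352.7 251.9] [ 0.4105 -0.2213] yaw 2.7 [0.0044 0.0113] n 33.3 | side (array([240.6, 308.1]), array([ 0.4129, -0.2174]), np.float64(2.5), array([0.0054, 0.0119])) tri [ 0.4113 -0.221   0.0089] 0.0017851930004213472
stick top [207.  254.8] [0.4147 0.2675] yaw -0.6 [0.0043 0.0112] n 32.7 | side (array([210.4, 207.9]), array([0.4178, 0.2727]), np.float64(-0.8), array([0.0061, 0.0119])) tri [0.416  0.267  0.0085] 0.0025089772679428
stick top [179.1 255.8] [0.4141 0.3615] yaw -25.0 [0.0045 0.0112] n 34.9 | side (array([206.7, 196.8]), array([0.4176, 0.3673]), np.float64(-26.1), array([0.006 , 0.0117])) tri [0.4156 0.3607 0.0086] 0.0030272952228200963
stick top [231.  255.9] [0.4086 0.1872] yaw 10.3 [0.0044 0.0111] n 33.1 | side (array([211.8, 219.1]), array([0.4116, 0.1924]), np.float64(9.8), array([0.0058, 0.012 ])) tri [0.4098 0.1867 0.0086] 0.002435183197550447
[(array([394.4669, 207.2249]), np.float64(21.416666666666668), np.float64(-27.194549406304162), array([0.003 , 0.0092]))]
[(array([342.6354, 311.7546]), np.float64(182.46666666666664), np.float64(63.859758393859636), array([0.0098, 0.0164]))]
clock: 3.68
tool_pos: [0.2475, 0.5085, 0.2162]
tcp_rot: [180.0, 0.0, -179.7]
force: [0.3, -0.3, -1.3]
grip_width: 0.04
gripper_force: 0.0
```

```bash
python3 -m jog '[[-42,-37,30,0],[-42,-37,35,0],[-42,-37,35,0],[-41,-36,30,0],[0,0,0,8.3],[0,0,0,8.4],[0,0,0,8.3]]' 40 25
python3 - <<'E'
from h import *
np.set_printoptions(precision=4,suppress=True)
go(.415,.361,.012,155)
ct=robot.read_camera('top'); cs=robot.read_camera('side'); sticks(ct,cs)
for n,z in (('drawer_front',.04),('drawer_floor',.01),('keyhole',.082)):
    for d in robot.spot_point('top',n)[:2]: print(n,d['uv'],d['p'],atz(ct,d['uv'],z))
# unit top corners, drawer: rectangle fits in world
d=robot.silhouettes('top','drawer_unit')[0]['region']
v,u=np.nonzero(d); r=cv2.minAreaRect(np.array([atz(ct,(a,b),.07)[:2] for a,b in zip(u,v)],np.float32)); print(r)
cv2.imwrite('pics/g1.png',np.vstack([cv2.resize(x[:,:,::-1],None,fx=4,fy=4,interpolation=cv2.INTER_CUBIC) for x in (cs['img'][170:240,170:350],ct['img'][220:290,150:330])]))
E
```

```text
clock: 4.55
tool_pos: [0.4101, 0.3664, 0.0904]
tcp_rot: [180.0, -0.0, 154.7]
force: [-0.0, -0.1, 0.1]
grip_width: 0.04
gripper_force: 0.0
shift [-6.8 -2.8 78.4] turn -0.3 at [0.4101 0.3664 0.0904] [180.   -0.  154.7]
stick top [352.7 251.8] [ 0.4106 -0.2214] yaw 2.5 [0.0045 0.0114] n 37.8 | side (array([240.6, 308.1]), array([ 0.4129, -0.2174]), np.float64(2.5), array([0.0054, 0.0119])) tri [ 0.4114 -0.221   0.0089] 0.0016080012297766196
stick top [207.  254.8] [0.4147 0.2675] yaw -0.2 [0.0043 0.0113] n 37.3 | side (array([210.4, 208. ]), array([0.4177, 0.2725]), np.float64(-0.7), array([0.0062, 0.0118])) tri [0.4159 0.267  0.0084] 0.002525742992784673
stick top [180.4 253.2] [0.4228 0.3573] yaw -25.0 [0.0045 0.0064] n 18.0 | side (array([208.5, 197. ]), array([0.4229, 0.3632]), np.float64(-35.4), array([0.0068, 0.0107])) tri [0.4225 0.3567 0.0085] 0.0004097439968776233
stick top [231.  255.9] [0.4087 0.1872] yaw 10.0 [0.0044 0.0111] n 37.4 | side (array([211.8, 219.1]), array([0.4116, 0.1923]), np.float64(10.1), array([0.0058, 0.012 ])) tri [0.4099 0.1868 0.0086] 0.0022777024837269547
drawer_front [283.3, 227.6] 0.95 [0.4967 0.0088 0.04  ]
drawer_floor [285.7, 200.2] 0.92 [ 0.591 -0.002  0.01 ]
keyhole [285.1, 171.4] 0.87 [ 0.6765 -0.0024  0.082 ]
((0.6405674815177917, 0.00024093687534332275), (0.2047431915998459, 0.3029472231864929), 84.75779724121094)
```

View pics/g1.png

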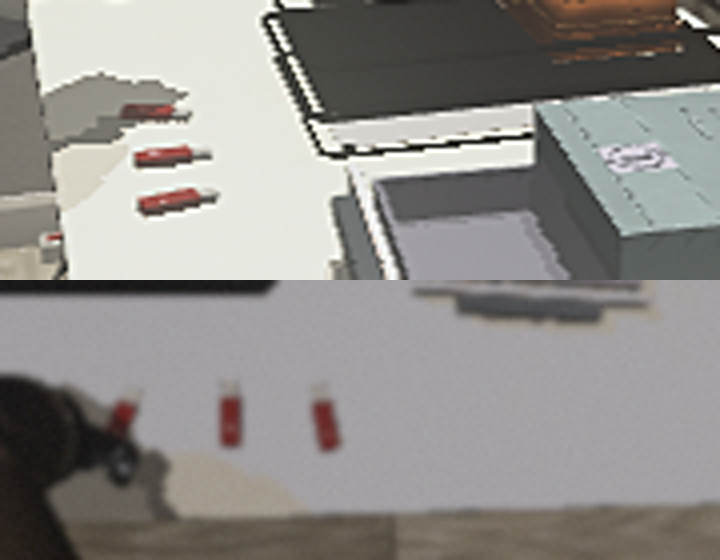

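The side crop shows the four red sticks where measured, with the gripper's shadow over the leftmost one. The gripper is above it at top pixel (180,265). Next I go down.

```bash
python3 -m jog '[[-2,-3,40,0],[0,0,0,0],[0,0,0,0]]' 40 25
python3 -c "
from h import *
go(.415,.361,.012,155)"
```

```text
clock: 5.22
tool_pos: [0.4106, 0.3633, 0.0512]
tcp_rot: [180.0, 0.0, 155.0]
force: [0.0, 0.6, 0.1]
grip_width: 0.04
gripper_force: 0.0
shift [-4.9 -0.2 39.2] turn 0.0 at [0.4106 0.3633 0.0512] [180.   0. 155.]
```

```bash
python3 -m jog '[[-5,0,28,0],[0,0,6,0],[0,0,4,0],[0,0,0,0],[0,0,0,0]]' 40 25; python3 -m jog '[[0,0,0,0],[0,0,0,0],[0,0,0,0],[0,0,0,0]]' 10 25
```

```text
clock: 5.85
tool_pos: [0.4151, 0.3613, 0.0131]
tcp_rot: [179.9, 0.0, 155.0]
force: [-0.4, -0.5, -0.7]
grip_width: 0.04
gripper_force: 0.0
clock: 6.35
tool_pos: [0.4149, 0.3609, 0.0124]
tcp_rot: [180.0, 0.0, 155.0]
force: [-0.1, 0.1, 0.1]
grip_width: 0.0099
gripper_force: 0.0
```

```bash
python3 -m jog '[[0,0,0,0],[0,0,0,0],[0,0,0,0]]' 40 25;python3 - <<'E'
from h import *
np.set_printoptions(precision=4,suppress=True)
ct=robot.read_camera('top'); cs=robot.read_camera('side'); sticks(ct,cs)
print(proj(cs,robot.get_obs()['tool_pos']),proj(ct,robot.get_obs()['tool_pos']))
cv2.imwrite('pics/g2.png',cv2.resize(cs['img'][150:240,160:280,::-1],None,fx=6,fy=6,interpolation=cv2.INTER_CUBIC))
E
```

```text
clock: 6.72
tool_pos: [0.4149, 0.3609, 0.0124]
tcp_rot: [180.0, 0.0, 155.0]
force: [-0.2, -0.6, 0.5]
grip_width: 0.0397
gripper_force: 0.0
stick top [352.7 251.8] [ 0.4106 -0.2214] yaw 2.5 [0.0045 0.0113] n 38.0 | side (array([240.6, 308.1]), array([ 0.4129, -0.2174]), np.float64(2.5), array([0.0054, 0.0119])) tri [ 0.4114 -0.221   0.0089] 0.0016196585655931445
stick top [207.  254.9] [0.4144 0.2676] yaw -1.0 [0.0044 0.0114] n 38.2 | side (array([210.4, 208. ]), array([0.4177, 0.2725]), np.float64(-0.7), array([0.0063, 0.0119])) tri [0.4158 0.2671 0.0084] 0.002738216014589112
stick top [231.  255.9] [0.4087 0.1872] yaw 10.3 [0.0044 0.0112] n 37.4 | side (array([211.8, 219.1]), array([0.4116, 0.1922]), np.float64(10.2), array([0.0059, 0.0121])) tri [0.4098 0.1867 0.0085] 0.0023595495273585083
[205.9041 195.6962] [178.8489 255.5893]
```

View pics/g2.png

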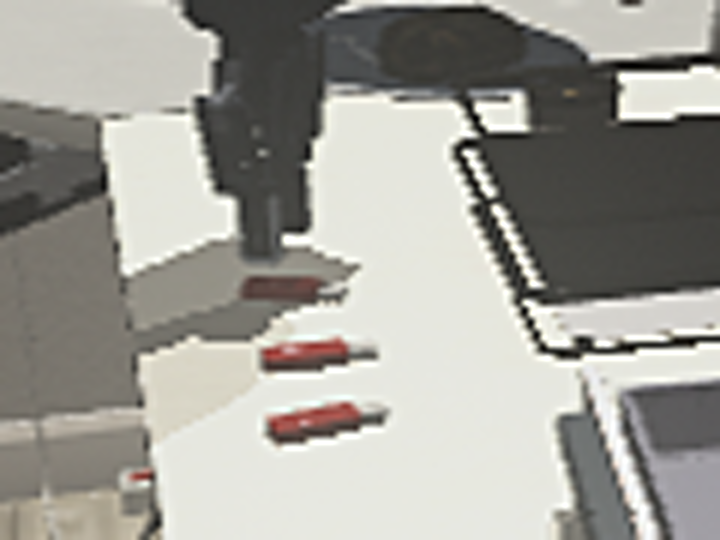

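The fingertips show at about (204,193), just behind the stick at about (206.7,198). The stick looks to be about 10 mm nearer than it was, so I lift and measure again.

```bash
python3 -m jog '[[0,0,-40,0],[0,50,-30,0],[0,50,0,0],[0,0,0,0]]' 40 25;python3 - <<'E'
from h import *
np.set_printoptions(precision=4,suppress=True)
ct=robot.read_camera('top'); cs=robot.read_camera('side'); sticks(ct,cs)
go(.415,.361,.05,155)
E
```

```text
clock: 7.32
tool_pos: [0.4576, 0.4556, 0.0827]
tcp_rot: [179.8, -0.0, 155.2]
force: [-1.3, -0.6, -0.7]
grip_width: 0.0398
gripper_force: 0.0
stick top [352.7 251.8] [ 0.4106 -0.2214] yaw 2.5 [0.0045 0.0113] n 38.6 | side (array([240.6, 308.1]), array([ 0.4129, -0.2174]), np.float64(2.5), array([0.0054, 0.0119])) tri [ 0.4114 -0.221   0.0089] 0.0016240599104331787
stick top [207.1 254.8] [0.4146 0.2675] yaw -0.3 [0.0043 0.0113] n 38.0 | side (array([210.5, 208. ]), array([0.4178, 0.2725]), np.float64(-0.7), array([0.0062, 0.0118])) tri [0.4159 0.2669 0.0084] 0.00263260026367257
stick top [179.1 255.7] [0.4143 0.3614] yaw -25.4 [0.0047 0.0115] n 33.6 | side (array([206.7, 196.8]), array([0.4176, 0.3666]), np.float64(-25.9), array([0.0065, 0.012 ])) tri [0.4157 0.3607 0.0084] 0.0028193081455788974
stick top [231.  255.9] [0.4086 0.1871] yaw 10.5 [0.0044 0.0111] n 38.0 | side (array([211.8, 219.1]), array([0.4115, 0.1922]), np.float64(10.1), array([0.0059, 0.012 ])) tri [0.4098 0.1867 0.0086] 0.0023660216989100256
shift [ -0.2 -99.3  31.9] turn 0.0 at [0.4567 0.4512 0.0818] [-179.9   -0.   155. ]
```

```bash
python3 -m jog '[[0,-50,20,0],[0,-49,20,0],[0,0,20,0],[0,0,8,0],[0,0,6,0],[0,0,0,0],[0,0,0,0]]' 30 25
python3 - <<'E'
from h import *
cs=robot.read_camera('side'); go(.415,.361,.004,155)
o=robot.get_obs(); p=o['tool_pos']; ty=np.array([np.sin(np.radians(155)),-np.cos(np.radians(155)),0])
for dz in (-.008,0,.008): print(proj(cs,p-ty*.015+[0,0,dz]))
cv2.imwrite('pics/g3.png',cv2.resize(cs['img'][170:215,175:245,::-1],None,fx=10,fy=10,interpolation=cv2.INTER_CUBIC))
E
```

```text
clock: 8.3
tool_pos: [0.4156, 0.3623, 0.0088]
tcp_rot: [180.0, 0.0, 155.0]
force: [-0.1, 0.4, 0.4]
grip_width: 0.03
gripper_force: 0.0
shift [ 0.  -1.4  4.9] turn 0.0 at [0.4156 0.3622 0.0089] [180.   0. 155.]
[204.86782443 200.65760001]
[204.65412174 198.30115136]
[204.43932534 195.93264268]
```

View pics/g3.png

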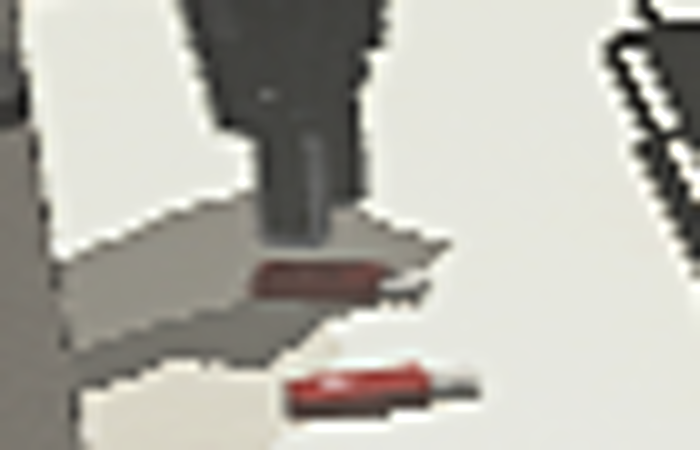

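The near fingertip shows at (205,194.5), clearly above the stick at (207,198), with no contact force. I lower further in small steps and watch the force.

```bash
python3 -m jog '[[0,0,2.5,0],[0,0,2.5,0],[0,0,0,0]]' 30 25; python3 -m jog '[[0,0,2,0],[0,0,2,0],[0,0,0,0]]' 30 25
```

```text
clock: 8.72
tool_pos: [0.4152, 0.3616, 0.0032]
tcp_rot: [-180.0, -0.0, 155.0]
force: [0.2, 0.3, 0.3]
grip_width: 0.0298
gripper_force: 0.0
clock: 9.1
tool_pos: [0.4152, 0.3617, -0.0008]
tcp_rot: [-180.0, -0.0, 155.0]
force: [-0.0, -0.7, -0.4]
grip_width: 0.0297
gripper_force: 0.0
```

```bash
python3 -m jog '[[0,0,0,0],[0,0,0,0],[0,0,0,0],[0,0,0,0]]' 12 25; python3 - <<'E'
from h import *
cs=robot.read_camera('side'); print(robot.get_obs()['clock'])
cv2.imwrite('pics/g4.png',cv2.resize(cs['img'][170:215,175:245,::-1],None,fx=10,fy=10,interpolation=cv2.INTER_CUBIC))
E
```

```text
clock: 9.6
tool_pos: [0.4153, 0.3618, -0.0005]
tcp_rot: [180.0, 0.0, 155.0]
force: [-0.7, 0.2, 0.2]
grip_width: 0.0121
gripper_force: 0.0
9.65
```

View pics/g4.png

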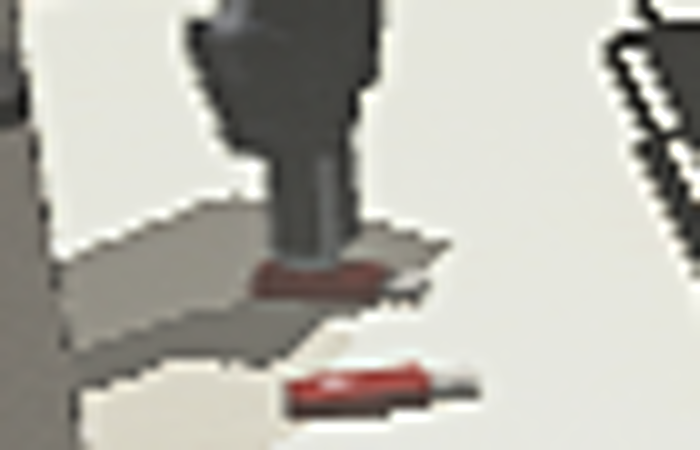

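Closed to 12 mm the tips still sit just above the stick, at row 196 (stick at 197 to 200). The true tips are about 13 mm higher than the reported TCP suggests, so I open and feel further down.

```bash
python3 -m jog '[[0,0,0,0],[0,0,0,0],[0,0,0,0]]' 32 25; python3 -m jog '[[0,0,2.5,0],[0,0,2.5,0],[0,0,0,0]]' ;  python3 -m jog '[[0,0,2.5,0],[0,0,0,0]]'
```

```text
clock: 10.02
tool_pos: [0.4153, 0.3618, -0.0006]
tcp_rot: [180.0, 0.0, 155.0]
force: [0.3, -0.8, 1.0]
grip_width: 0.0324
gripper_force: 0.0
clock: 10.4
tool_pos: [0.4151, 0.3616, -0.0059]
tcp_rot: [-180.0, -0.0, 155.0]
force: [0.6, 0.1, 0.3]
grip_width: 0.032
gripper_force: 0.0
clock: 10.65
tool_pos: [0.4152, 0.3617, -0.0083]
tcp_rot: [-180.0, -0.0, 155.0]
force: [-0.3, 1.1, -1.0]
grip_width: 0.0319
gripper_force: 0.0
```

```bash
python3 -m jog '[[0,0,1.5,0],[0,0,0,0],[0,0,0,0],[0,0,0,0],[0,0,0,0],[0,0,0,0]]' 12 22
```

```text
clock: 11.4
tool_pos: [0.4154, 0.3619, -0.0092]
tcp_rot: [180.0, 0.0, 155.0]
force: [-0.8, -1.1, 5.9]
grip_width: 0.0166
gripper_force: 21.4
```

```bash
python3 -m jog '[[0,0,-10,0],[0,0,-40,0],[0,0,-50,0],[0,0,0,0]]'; python3 - <<'E'
from h import *
np.set_printoptions(precision=4,suppress=True)
ct=robot.read_camera('top'); cs=robot.read_camera('side'); sticks(ct,cs)
o=robot.get_obs();p=o['tool_pos'];print(p,o['gripper_force'],proj(cs,p),proj(ct,p))
for b in blobs(cs,'r',.1,2,(150,120,260,215)): print(b['uv'],b['n'])
cv2.imwrite('pics/g5.png',cv2.resize(cs['img'][120:230,150:370,::-1],None,fx=3.6,fy=3.6,interpolation=cv2.INTER_CUBIC))
E
```

```text
clock: 11.9
tool_pos: [0.4174, 0.3638, 0.0946]
tcp_rot: [179.6, 0.1, 155.0]
force: [0.1, -0.1, -1.0]
grip_width: 0.0167
gripper_force: 21.6
stick top [352.7 251.8] [ 0.4106 -0.2213] yaw 2.5 [0.0045 0.0114] n 37.9 | side (array([240.6, 308.1]), array([ 0.4129, -0.2174]), np.float64(2.6), array([0.0054, 0.0119])) tri [ 0.4114 -0.221   0.0088] 0.0016344279565631012
stick top [207.  254.9] [0.4145 0.2675] yaw -0.3 [0.0044 0.0113] n 37.7 | side (array([210.4, 208. ]), array([0.4176, 0.2726]), np.float64(-0.6), array([0.0062, 0.0119])) tri [0.4158 0.267  0.0084] 0.002561064335426242
stick top [231. 256.] [0.4086 0.1872] yaw 10.1 [0.0044 0.0112] n 37.6 | side (array([211.8, 219.1]), array([0.4116, 0.1923]), np.float64(9.9), array([0.0058, 0.012 ])) tri [0.4098 0.1867 0.0086] 0.002499705679603931
[0.4154 0.362  0.0911] 21.56049370765686 [203.9405 171.8828] [172.5222 255.5985]
[254.6947 128.733 ] 43.45
[208.2461 166.6754] 3.1833333333333336
[210.4023 207.9556] 33.43333333333334
```

View pics/g5.png

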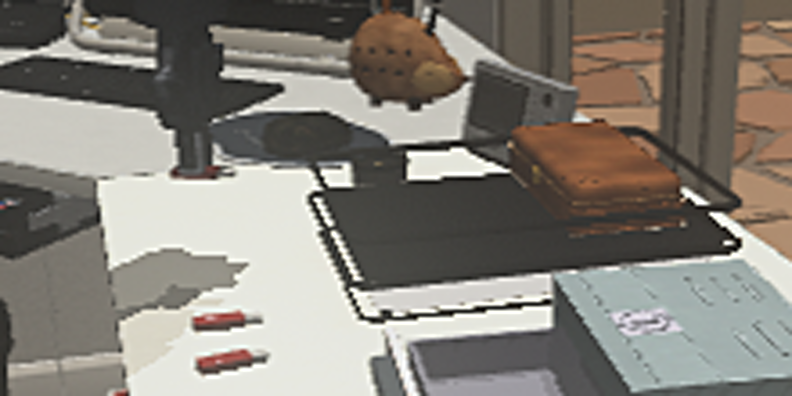

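Stick A is held: it shows at (204,168), between the fingertips, clear of the desk. I carry it over the drawer.

```bash
python3 -m jog '[[0,0,0,-10],[0,0,0,-10],[-31,-50,0,0],[-31,-50,0,0],[-31,-50,0,0],[-31,-50,0,0],[-31,-50,0,0],[-31,-50,0,0]]'; python3 -m jog '[[0,0,0,0],[0,0,0,0]]'; python3 - <<'E'
from h import *
np.set_printoptions(precision=4,suppress=True)
ct=robot.read_camera('top'); cs=robot.read_camera('side')
go(.575,.048,.012,175)
cv2.imwrite('pics/g6.png',np.hstack([cv2.resize(x[:,:,::-1],None,fx=3.6,fy=3.6,interpolation=cv2.INTER_CUBIC) for x in (cs['img'][140:270,220:325],ct['img'][130:260,240:345])]))
E
```

```text
clock: 13.0
tool_pos: [0.5742, 0.0449, 0.089]
tcp_rot: [-180.0, -0.1, 175.0]
force: [0.8, 1.3, -0.4]
grip_width: 0.0163
gripper_force: 21.6
clock: 13.25
tool_pos: [0.5734, 0.0469, 0.0891]
tcp_rot: [-180.0, -0.1, 175.0]
force: [0.2, -1.0, 0.1]
grip_width: 0.0167
gripper_force: 21.6
shift [-1.7 -0.3 77.7] turn 0.1 at [0.5734 0.0484 0.0897] [180.   -0.1 175.1]
```

View pics/g6.png

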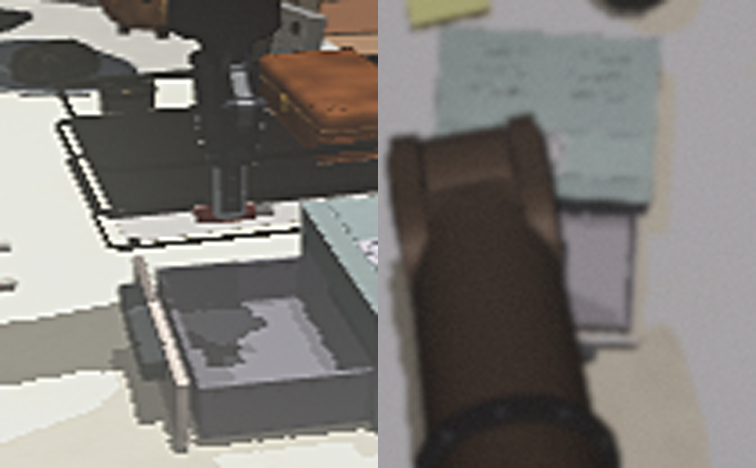

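The stick hangs above the drawer at side pixel (284,199), and its shadow falls on the drawer floor. I lower it and release.

```bash
python3 -m jog '[[-2,0,40,0],[0,0,26,0],[0,0,8,0],[0,0,0,0],[0,0,0,0]]'; python3 -m jog '[[0,0,0,0],[0,0,0,0],[0,0,0,0]]' 28; python3 -m jog '[[0,0,-50,0],[0,0,-30,0],[40,40,0,0],[40,45,0,-5],[40,45,0,0],[30,45,0,0]]'; python3 - <<'E'
from h import *
np.set_printoptions(precision=4,suppress=True)
ct=robot.read_camera('top'); cs=robot.read_camera('side'); sticks(ct,cs)
go(.415,.2675,-.009,180)
for c,r in ((cs,(255,200,330,260)),(ct,(250,180,320,225))): print([(b['uv'],b['xy'],b['yaw']) for b in blobs(c,'r',.015,3,r)])
E
```

```text
clock: 13.98
tool_pos: [0.5772, 0.0471, 0.0175]
tcp_rot: [180.0, 0.1, 175.0]
force: [0.1, 0.1, -0.1]
grip_width: 0.0168
gripper_force: 21.6
clock: 14.35
tool_pos: [0.5766, 0.0465, 0.0167]
tcp_rot: [180.0, 0.0, 175.0]
force: [0.5, 0.2, 0.3]
grip_width: 0.0278
gripper_force: 0.0
clock: 15.1
tool_pos: [0.4325, 0.2294, 0.0967]
tcp_rot: [180.0, 0.0, -180.0]
force: [1.7, 0.8, -0.6]
grip_width: 0.0279
gripper_force: 0.0
stick top [352.7 251.8] [ 0.4106 -0.2214] yaw 2.4 [0.0045 0.0114] n 37.6 | side (array([240.6, 308.1]), array([ 0.4128, -0.2174]), np.float64(2.5), array([0.0054, 0.0119])) tri [ 0.4114 -0.221   0.0089] 0.0016080469746911972
stick top [231.3 258.3] [0.4006 0.1861] yaw 17.0 [0.0045 0.0074] n 16.6 | side (array([211.4, 219.4]), array([0.4101, 0.1902]), np.float64(2.4), array([0.0056, 0.0122])) tri [0.4051 0.1853 0.0085] 0.00901862731863373
shift [ 14.9  33.5 105.8] turn 0.5 at [0.4303 0.2339 0.0967] [ 179.8   -0.1 -179.5]
[(array([283.7603, 229.9119]), array([0.5781, 0.0503]), np.float64(-3.2652350805825563))]
[(array([272.1211, 205.176 ]), array([0.5749, 0.0443]), np.float64(-4.044768047122602))]
```

```bash
python3 -m jog '[[15,33.5,30,0.5],[0,0,40,0],[0,0,24,0],[0,0,8,0],[0,0,0,0],[0,0,0,0]]' 32 22; python3 -c "
from h import *
go(.415,.2675,-.008,180)"
```

```text
clock: 15.95
tool_pos: [0.4199, 0.262, -0.0047]
tcp_rot: [179.9, 0.1, 179.5]
force: [-0.0, -0.1, -1.0]
grip_width: 0.0323
gripper_force: 0.0
shift [5.  5.5 3.3] turn -0.5 at [ 0.4199  0.262  -0.0047] [1.799e+02 1.000e-01 1.795e+02]
```

```bash
python3 -m jog '[[4,5,0,0],[0,0,3,0],[0,0,0,0]]' 32 22; python3 -m jog '[[0,0,0,0],[0,0,0,0],[0,0,0,0],[0,0,0,0]]' 12 22;  python3 -m jog '[[0,0,-10,0],[0,0,-40,0],[0,0,-50,0],[0,0,0,0]]'; python3 -c "
from h import *
go(.575,.016,.09,175)"
```

```text
clock: 16.32
tool_pos: [0.415, 0.2668, -0.0086]
tcp_rot: [180.0, -0.0, 179.5]
force: [0.3, 0.5, -0.2]
grip_width: 0.0318
gripper_force: 0.0
clock: 16.82
tool_pos: [0.4152, 0.2667, -0.0085]
tcp_rot: [180.0, 0.0, 179.5]
force: [-0.6, 0.1, 3.5]
grip_width: 0.0164
gripper_force: 21.6
clock: 17.32
tool_pos: [0.4173, 0.2683, 0.0953]
tcp_rot: [179.7, 0.3, 179.5]
force: [0.8, 0.5, -1.1]
grip_width: 0.0166
gripper_force: 21.5
shift [-159.8 -251.     5.1] turn 4.5 at [0.4173 0.2683 0.0953] [179.7   0.3 179.5]
```

```bash
python3 -m jog '[[-27,-41.6,0,0],[-27,-41.6,0,0],[-27,-41.6,0,0],[-27,-41.6,0,0],[-27,-41.6,0,0],[-27,-41.6,0,4.5],[0,0,0,0],[0,0,0,0]]'; python3 -m jog '[[0,0,40,0],[0,0,24,0],[0,0,8,0],[0,0,0,0],[0,0,0,0]]'; python3 -m jog '[[0,0,0,0],[0,0,0,0],[0,0,0,0]]' 28; python3 -m jog '[[0,0,-50,0],[0,0,-30,0],[40,40,0,0],[40,40,0,0],[40,40,0,0],[40,40,0,0],[0,0,0,0],[0,0,0,0]]' 32; python3 - <<'E'
from h import *
np.set_printoptions(precision=4,suppress=True)
ct=robot.read_camera('top'); cs=robot.read_camera('side'); sticks(ct,cs)
go(.409,.187,-.0085,170)
for c,r in ((cs,(255,200,330,260)),(ct,(250,180,320,225))): print([(b['uv'],b['xy'],b['yaw']) for b in blobs(c,'r',.015,3,r)])
E
```

```text
clock: 18.32
tool_pos: [0.5743, 0.0161, 0.0909]
tcp_rot: [180.0, -0.1, 175.0]
force: [-0.3, 0.6, -0.1]
grip_width: 0.0163
gripper_force: 21.6
clock: 18.95
tool_pos: [0.5757, 0.0162, 0.0204]
tcp_rot: [180.0, 0.1, 175.0]
force: [0.5, 0.1, 0.3]
grip_width: 0.0167
gripper_force: 21.6
clock: 19.32
tool_pos: [0.5752, 0.0157, 0.0197]
tcp_rot: [180.0, 0.0, 175.0]
force: [-0.2, 0.6, -0.7]
grip_width: 0.0282
gripper_force: 0.0
clock: 20.32
tool_pos: [0.4299, 0.1889, 0.0996]
tcp_rot: [-180.0, 0.0, 175.0]
force: [-0.1, 0.5, 0.7]
grip_width: 0.0321
gripper_force: 0.0
stick top [352.7 251.8] [ 0.4106 -0.2214] yaw 2.4 [0.0045 0.0113] n 37.2 | side (array([240.6, 308.1]), array([ 0.4129, -0.2174]), np.float64(2.5), array([0.0054, 0.0119])) tri [ 0.4114 -0.221   0.0089] 0.0016136516132959225
shift [ 21.4  -2.8 108. ] turn 4.9 at [0.4305 0.188  0.0995] [-180.     0.   174.9]
[(array([283.6886, 229.8648]), array([0.5781, 0.0506]), np.float64(-2.834381038449351)), (array([287.7187, 235.192 ]), array([0.579 , 0.0192]), np.float64(-4.3252378237759785))]
[(array([272.1411, 205.1816]), array([0.5749, 0.0442]), np.float64(-3.9797927214001447)), (array([281.3065, 204.7564]), array([0.5754, 0.0133]), np.float64(-3.4517540701967278))]
```

```bash
python3 -m jog '[[0,0,0,-7.5],[0,0,0,-7.4],[21,3,0,0],[0,0,20,0],[0,0,0,0],[0,0,0,0]]' 32 22; python3 - <<'E'
from h import *
np.set_printoptions(precision=4,suppress=True)
cs=robot.read_camera('side')
print([(b['uv'],b['xy'],b['yaw']) for b in blobs(cs,'r',.006,3,(190,180,320,260))])
go(.409,.187,-.0085,190)
E
```

```text
clock: 21.18
tool_pos: [0.4091, 0.1879, 0.0797]
tcp_rot: [-180.0, 0.0, -170.2]
force: [0.6, 1.1, 0.3]
grip_width: 0.032
gripper_force: 0.0
[(array([212.8564, 219.0138]), array([0.4145, 0.1918]), np.float64(2.584422024407189)), (array([283.7002, 229.8696]), array([0.5833, 0.0678]), np.float64(-2.9687628268040953)), (array([287.7316, 235.192 ]), array([0.5842, 0.0358]), np.float64(-4.220163929089608))]
shift [ 0.5 -1.1 88.4] turn -0.2 at [0.4092 0.1881 0.0799] [ 180.     0.  -170.2]
```

```bash
python3 -m jog '[[0.5,-1,50,0],[0,0,26,0],[0,0,8,0],[0,0,3.5,0],[0,0,0,0],[0,0,0,0]]' 32 22; python3 -m jog '[[0,0,0,0],[0,0,0,0],[0,0,0,0],[0,0,0,0]]' 12 22;  python3 -m jog '[[0,0,-10,0],[0,0,-40,0],[0,0,-50,0],[0,0,0,7.5],[0,0,0,7.3],[0,0,0,0],[0,0,0,0]]'; python3 -c "
from h import *
go(.575,-.016,.09,175)"
```

```text
clock: 21.98
tool_pos: [0.4087, 0.1877, -0.0073]
tcp_rot: [180.0, 0.1, -170.1]
force: [-0.7, -0.1, -0.1]
grip_width: 0.0322
gripper_force: 0.0
clock: 22.48
tool_pos: [0.4085, 0.1875, -0.0075]
tcp_rot: [180.0, 0.1, -170.1]
force: [-0.6, -0.3, 6.1]
grip_width: 0.0157
gripper_force: 21.7
clock: 23.35
tool_pos: [0.4079, 0.1873, 0.0921]
tcp_rot: [180.0, -0.0, 175.3]
force: [-0.2, 0.2, 0.2]
grip_width: 0.0155
gripper_force: 21.5
shift [-183.2 -188.9    2.1] turn 0.3 at [0.4079 0.1873 0.0921] [180.   -0.  175.3]
```

```bash
python3 -m jog '[[-36.6,-37.8,0,0],[-36.6,-37.8,0,0],[-36.6,-37.8,0,0],[-36.6,-37.8,0,0],[-36.6,-37.8,0,0],[0,0,0,0],[0,0,0,0]]'; python3 -m jog '[[0,0,40,0],[0,0,24,0],[0,0,8,0],[0,0,0,0],[0,0,0,0]]'; python3 -m jog '[[0,0,0,0],[0,0,0,0],[0,0,0,0]]' 28; python3 -m jog '[[0,0,-50,0],[0,0,-30,0],[40,-40,0,-7.5],[40,-40,0,0],[40,-40,0,0],[35,-40,0,0],[0,0,0,0],[0,0,0,0]]' 32; python3 - <<'E'
from h import *
np.set_printoptions(precision=4,suppress=True)
ct=robot.read_camera('top'); cs=robot.read_camera('side'); sticks(ct,cs)
go(.411,-.2215,-.0085,182.5)
for c,r in ((cs,(255,200,330,260)),(ct,(250,180,320,225))): print([(b['uv'],b['xy'],b['yaw']) for b in blobs(c,'r',.015,3,r)])
E
```

```text
clock: 24.22
tool_pos: [0.5736, -0.0163, 0.0914]
tcp_rot: [180.0, -0.1, 175.2]
force: [0.2, 0.2, 0.2]
grip_width: 0.0153
gripper_force: 21.5
clock: 24.85
tool_pos: [0.5749, -0.0162, 0.021]
tcp_rot: [180.0, 0.1, 175.1]
force: [0.0, 0.4, -0.7]
grip_width: 0.0154
gripper_force: 21.5
clock: 25.22
tool_pos: [0.5744, -0.0166, 0.0202]
tcp_rot: [180.0, 0.0, 175.1]
force: [0.6, -0.2, 0.4]
grip_width: 0.0283
gripper_force: 0.0
clock: 26.22
tool_pos: [0.422, -0.178, 0.1001]
tcp_rot: [180.0, 0.0, -177.4]
force: [0.3, -0.4, -0.4]
grip_width: 0.032
gripper_force: 0.0
shift [ 13.7 -43.7 108.5] turn 0.2 at [ 0.4226 -0.1772  0.1   ] [ 180.     0.  -177.3]
[(array([289.2132, 230.8993]), array([0.5897, 0.0408]), np.float64(-27.45647388021459)), (array([291.764, 241.154]), array([ 0.5789, -0.0136]), np.float64(-3.929236957055082))]
[(array([274.6603, 201.6388]), array([0.5867, 0.0354]), np.float64(-26.687640240258474)), (array([290.9235, 204.2834]), array([ 0.5761, -0.0192]), np.float64(-4.981163729911145))]
```

```bash
python3 - <<'E'
from h import *
np.set_printoptions(precision=4,suppress=True)
ct=robot.read_camera('top'); cs=robot.read_camera('side')
for c,r in ((cs,(190,185,330,330)),(ct,(170,180,370,275))): print([(b['uv'],b['xy'],b['yaw'],b['n'],b['sd']) for b in blobs(c,'r',.015,2,r)])
cv2.imwrite('pics/g7.png',np.hstack([cv2.resize(x[:,:,::-1],None,fx=4.5,fy=4.5,interpolation=cv2.INTER_CUBIC) for x in (cs['img'][190:310,235:320],ct['img'][160:280,240:325])]))
E
```

```text
[(array([289.2106, 230.9011]), array([0.5897, 0.0408]), np.float64(-27.398052659738852), np.float64(111.10000000000001), array([0.0087, 0.0183])), (array([291.7732, 241.1501]), array([ 0.5789, -0.0136]), np.float64(-3.8874662656745613), np.float64(64.94999999999996), array([0.0062, 0.0121])), (array([240.269 , 308.7501]), array([ 0.41  , -0.2307]), np.float64(0.011327574355675551), np.float64(87.5), array([0.0056, 0.0128])), (array([326.887 , 321.8619]), array([ 0.5459, -0.3096]), np.float64(65.3585398091173), np.float64(29.799999999999997), array([0.0022, 0.0119]))]
[(array([274.6454, 201.663 ]), array([0.5866, 0.0354]), np.float64(-26.60275309892552), np.float64(76.71666666666667), array([0.0071, 0.0173])), (array([290.9165, 204.2991]), array([ 0.576 , -0.0192]), np.float64(-5.467274775014289), np.float64(35.550000000000004), array([0.0044, 0.0111]))]
```

View pics/g7.png

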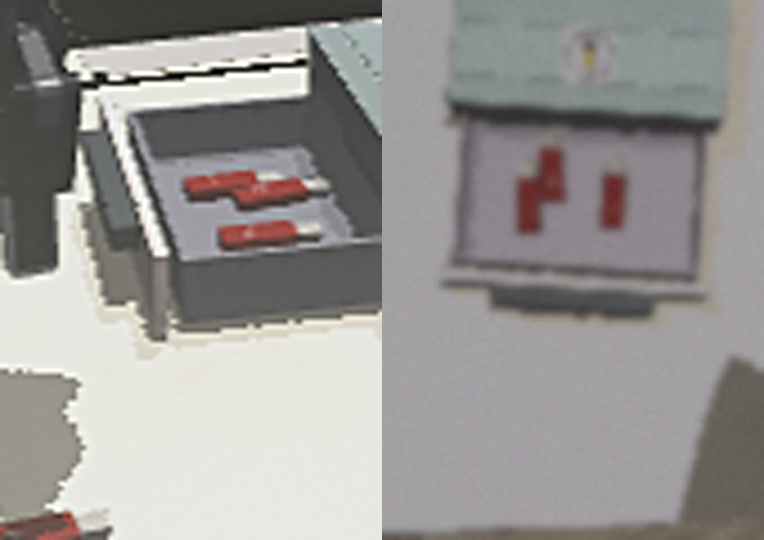

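All three placed sticks lie in the drawer; one has been knocked sideways against its neighbour but is still flat inside. Now I fetch the fourth.

```bash
python3 -m jog '[[13.7,-43.7,10,0],[0,0,40,0],[0,0,38,0],[0,0,10,0],[0,0,0,0],[0,0,0,0]]' 32 22; python3 -c "
from h import *
go(.411,-.2215,-.0085,182.5)"
```

```text
clock: 27.18
tool_pos: [0.411, -0.2225, 0.003]
tcp_rot: [-180.0, 0.1, -177.4]
force: [-0.1, -0.2, -0.1]
grip_width: 0.0321
gripper_force: 0.0
shift [-0.1  1.  11.5] turn 0.1 at [ 0.411  -0.2225  0.003 ] [-1.800e+02  1.000e-01 -1.774e+02]
```

```bash
python3 -m jog '[[0,1,6,0],[0,0,3,0],[0,0,2,0],[0,0,0,0]]'; python3 -m jog '[[0,0,0,0],[0,0,0,0],[0,0,0,0],[0,0,0,0]]' 12 22;  python3 -m jog '[[0,0,-10,0],[0,0,-40,0],[0,0,-50,0],[0,0,0,7.4],[0,0,0,0],[0,0,0,0]]'; python3 -c "
from h import *
go(.575,-.052,.09,175)"
```

```text
clock: 27.68
tool_pos: [0.4098, -0.2214, -0.0092]
tcp_rot: [180.0, -0.0, -177.4]
force: [0.5, 0.7, -0.5]
grip_width: 0.032
gripper_force: 0.0
clock: 28.18
tool_pos: [0.4099, -0.2215, -0.009]
tcp_rot: [-180.0, 0.0, -177.4]
force: [-0.3, -0.2, 2.6]
grip_width: 0.0173
gripper_force: 21.6
clock: 28.92
tool_pos: [0.4094, -0.2212, 0.0906]
tcp_rot: [180.0, -0.1, 175.4]
force: [0.2, -0.4, -0.3]
grip_width: 0.0167
gripper_force: 21.6
shift [-151.4  182.     0.5] turn 0.4 at [ 0.4094 -0.2212  0.0906] [ 1.800e+02 -1.000e-01  1.754e+02]
```

```bash
python3 -m jog '[[-37.8,45.5,0,0],[-37.8,45.5,0,0],[-37.8,45.5,0,0],[-37.8,45.5,0,0],[0,0,0,0],[0,0,0,0]]'; python3 -m jog '[[0,0,40,0],[0,0,24,0],[0,0,8,0],[0,0,0,0],[0,0,0,0]]'; python3 -m jog '[[0,0,0,0],[0,0,0,0],[0,0,0,0]]' 28; python3 -m jog '[[0,0,-50,0],[0,0,-30,0],[50,17,0,0],[50,17,0,0],[55,17,0,0],[0,0,0,0],[0,0,0,0]]' 0; python3 - <<'E'
from h import *
np.set_printoptions(precision=4,suppress=True)
ct=robot.read_camera('top'); cs=robot.read_camera('side'); sticks(ct,cs)
go(.44,.01,.0155,176)
for c,r in ((cs,(190,185,330,330)),(ct,(170,180,370,275))): print([(b['uv'],b['xy'],b['yaw'],b['n']) for b in blobs(c,'r',.015,3,r)])
for cam,c in (('side',cs),('top',ct)): print([(d['uv'],round(d['p'],2),atz(c,d['uv'],.04)) for d in robot.spot_point(cam,'drawer_front')[:1]])
cv2.imwrite('pics/g8.png',np.hstack([cv2.resize(x[:,:,::-1],None,fx=4.5,fy=4.5,interpolation=cv2.INTER_CUBIC) for x in (cs['img'][170:290,235:320],ct['img'][160:280,240:325])]))
E
```

```text
clock: 29.68
tool_pos: [0.5748, -0.053, 0.0899]
tcp_rot: [-180.0, -0.1, 175.3]
force: [-1.3, -0.6, 0.4]
grip_width: 0.0163
gripper_force: 21.6
clock: 30.3
tool_pos: [0.5763, -0.0531, 0.0199]
tcp_rot: [180.0, 0.1, 175.2]
force: [0.8, 0.2, -0.2]
grip_width: 0.0169
gripper_force: 21.6
clock: 30.68
tool_pos: [0.5759, -0.0526, 0.0192]
tcp_rot: [180.0, 0.0, 175.2]
force: [-0.8, 0.6, -0.4]
grip_width: 0.028
gripper_force: 0.0
clock: 31.55
tool_pos: [0.4265, 0.0112, 0.0994]
tcp_rot: [180.0, 0.1, 175.2]
force: [1.6, -0.7, -0.3]
grip_width: -0.0001
gripper_force: 0.0
shift [-12.8   0.3  83.7] turn -0.8 at [0.4271 0.0108 0.0992] [180.    0.1 175.2]
[(array([289.2651, 230.8755]), array([0.5899, 0.0409]), np.float64(-27.528810756901578), np.float64(109.06666666666668)), (array([291.7649, 241.1019]), array([ 0.579 , -0.0134]), np.float64(-3.9038410528167447), np.float64(63.45)), (array([326.8917, 321.83  ]), array([ 0.5459, -0.3095]), np.float64(65.36850680406039), np.float64(29.699999999999996))]
[(array([274.6467, 201.6702]), array([0.5866, 0.0354]), np.float64(-26.697031182930857), np.float64(76.0)), (array([290.9236, 204.2905]), array([ 0.5761, -0.0192]), np.float64(-5.514329806329556), np.float64(35.116666666666674)), (array([301.7418, 203.593 ]), array([ 0.5773, -0.0557]), np.float64(-5.336919153970712), np.float64(35.5))]
[([253.0, 229.5], 0.8, array([0.4929, 0.027 , 0.04  ]))]
[([284.1, 227.2], 0.92, array([0.498 , 0.0061, 0.04  ]))]
```

View pics/g8.png

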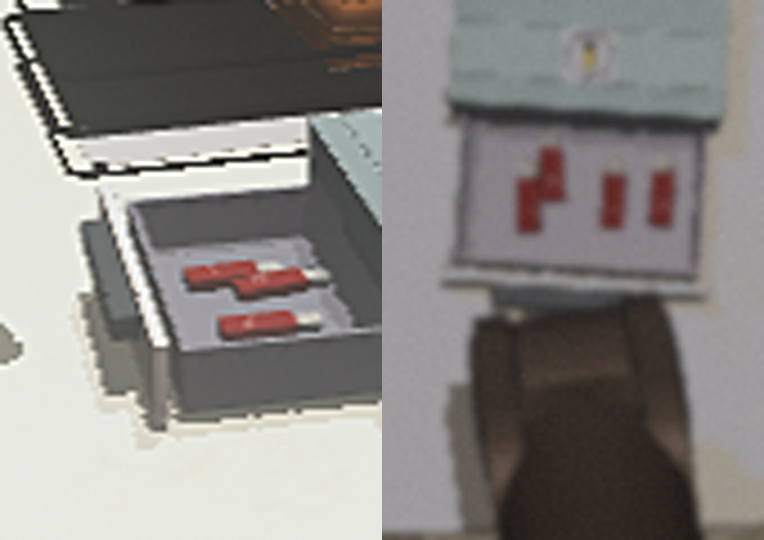

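All four sticks lie in the drawer (top view, red at (272–303, 200–206)). I lower the closed fingers in front of the bar.

```bash
python3 -m jog '[[0,0,40,-0.5],[0,0,36,0],[0,0,8,0],[-20,0,0,0],[-10,0,0,0],[0,0,0,0],[0,0,0,0]]'; python3 -m jog '[[-10,0,0,0],[-10,0,0,0],[-10,0,0,0],[-10,0,0,0],[0,0,0,0]]'; python3 -m jog '[[-10,0,0,0],[-10,0,0,0],[-10,0,0,0],[-10,0,0,0],[0,0,0,0]]'
```

```text
clock: 32.62
tool_pos: [0.455, 0.0088, 0.0152]
tcp_rot: [180.0, -0.0, 175.7]
force: [-0.2, 0.9, 0.6]
grip_width: 0.0008
gripper_force: 0.0
clock: 33.25
tool_pos: [0.4965, 0.0057, 0.0149]
tcp_rot: [180.0, 0.1, 175.7]
force: [0.1, -0.4, 0.4]
grip_width: 0.0001
gripper_force: 0.0
clock: 33.88
tool_pos: [0.5369, 0.003, 0.0151]
tcp_rot: [180.0, 0.1, 175.7]
force: [-0.6, -0.3, 0.1]
grip_width: 0.0001
gripper_force: 0.0
```

```bash
python3 - <<'E'
from h import *
np.set_printoptions(precision=4,suppress=True)
cs=robot.read_camera('side')
print([(b['uv'],b['n']) for b in blobs(cs,'r',.015,3,(190,185,330,330))])
print([(d['uv'],round(d['p'],2),atz(cs,d['uv'],.04)) for d in robot.spot_point('side','drawer_front')[:1]])
cv2.imwrite('pics/g9.png',cv2.resize(cs['img'][150:290,215:395,::-1],None,fx=4,fy=4,interpolation=cv2.INTER_CUBIC))
E
```

```text
[(array([303.0129, 228.575 ]), np.float64(44.00000000000001)), (array([314.5611, 231.0687]), np.float64(4.366666666666666)), (array([309.3669, 239.3699]), np.float64(32.483333333333334)), (array([326.8893, 321.8792]), np.float64(29.666666666666664))]
[([277.4, 229.5], 0.69, array([0.5495, 0.0092, 0.04  ]))]
```

View pics/g9.png

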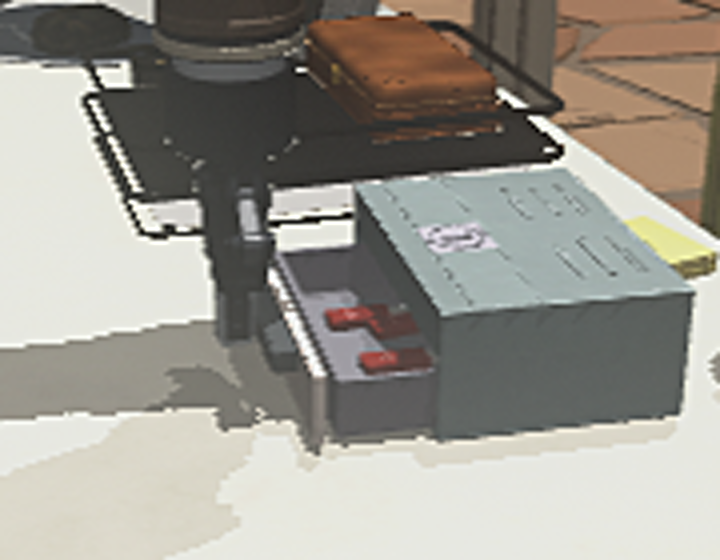

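The fingers are on the bar, the drawer is about half in, and the sticks are inside. I keep pushing slowly.

```bash
python3 -m jog '[[-10,0,0,0],[-10,0,0,0],[-10,0,0,0],[-10,0,0,0],[-8,0,0,0],[0,0,0,0]]'; python3 -m jog '[[-4,0,0,0],[-4,0,0,0],[0,0,0,0]]'; python3 -m jog '[[-2,0,0,0],[-2,0,0,0],[0,0,0,0]]'
```

```text
clock: 34.72
tool_pos: [0.5844, -0.0005, 0.0151]
tcp_rot: [180.0, 0.1, 175.7]
force: [-0.6, -0.3, 0.1]
grip_width: -0.0003
gripper_force: 0.0
clock: 35.1
tool_pos: [0.5915, -0.0012, 0.015]
tcp_rot: [180.0, 0.0, 175.7]
force: [-0.2, -0.1, -0.4]
grip_width: 0.0001
gripper_force: 0.0
clock: 35.48
tool_pos: [0.5953, -0.0016, 0.015]
tcp_rot: [180.0, 0.0, 175.7]
force: [-1.1, -0.2, 0.2]
grip_width: 0.0002
gripper_force: 0.2
```

```bash
python3 -m jog '[[-2,0,0,0],[0,0,0,0]]'; python3 -m jog '[[-2,0,0,0],[0,0,0,0]]';python3 -m jog '[[-2,0,0,0],[0,0,0,0]]'
```

```text
clock: 35.72
tool_pos: [0.5973, -0.0018, 0.0149]
tcp_rot: [-180.0, 0.0, 175.7]
force: [-1.0, 0.5, 0.2]
grip_width: -0.0002
gripper_force: 0.3
clock: 35.98
tool_pos: [0.5993, -0.002, 0.0149]
tcp_rot: [-180.0, 0.0, 175.7]
force: [0.5, -0.4, -0.1]
grip_width: 0.0001
gripper_force: 0.3
clock: 36.22
tool_pos: [0.6013, -0.0022, 0.0149]
tcp_rot: [-180.0, 0.0, 175.7]
force: [0.5, -0.6, 1.3]
grip_width: -0.0001
gripper_force: 0.3
```

```bash
for i in 1; do python3 -m jog '[[-2,0,0,0],[0,0,0,0]]'; done; python3 -m jog '[[-2,0,0,0],[0,0,0,0]]';python3 -m jog '[[-2,0,0,0],[0,0,0,0]]'; python3 -m jog '[[-2,0,0,0],[0,0,0,0]]'
```

```text
clock: 36.48
tool_pos: [0.6018, -0.0023, 0.0147]
tcp_rot: [-180.0, -0.1, 175.7]
force: [-5.1, -0.0, 3.3]
grip_width: 0.0001
gripper_force: 2.7
clock: 36.72
tool_pos: [0.6018, -0.0023, 0.0145]
tcp_rot: [-180.0, -0.3, 175.7]
force: [-10.6, -0.3, 9.1]
grip_width: -0.0003
gripper_force: 5.8
clock: 36.98
tool_pos: [0.6017, -0.0024, 0.0143]
tcp_rot: [-180.0, -0.6, 175.7]
force: [-17.9, 0.6, 12.9]
grip_width: 0.0001
gripper_force: 8.9
clock: 37.22
tool_pos: [0.6017, -0.0024, 0.0141]
tcp_rot: [-180.0, -0.8, 175.7]
force: [-24.1, 1.6, 18.9]
grip_width: 0.0005
gripper_force: 12.3
```

The drawer is shut: it stops hard at TCP x = 0.6018 with force rising to 24 N. I back off and measure the key and keyhole.

```bash
python3 -m jog '[[10,0,0,0],[50,0,-20,0],[60,0,-40,0],[40,0,-40,0],[0,0,0,0],[0,0,0,0],[0,0,0,0]]'; cat > m.py <<'E'
from h import *
from scipy.optimize import minimize, least_squares
np.set_printoptions(precision=4,suppress=True)
N=4; C={k:[robot.read_camera(k) for _ in range(N)] for k in ('top','side')}
A={k:dict(C[k][0],img=np.mean([c['img'].astype(float) for c in C[k]],0)) for k in C}
def render(c,V,box,S=8):
    P=np.array([proj(c,v) for v in V]); u0,v0,u1,v1=box
    m=np.zeros(((v1-v0)*S,(u1-u0)*S),np.float32)
    h=cv2.convexHull(((P+.5-[u0,v0])*S-.5).astype(np.float32)); cv2.fillConvexPoly(m,np.round(h*16).astype(np.int32),1,shift=4)
    return cv2.GaussianBlur(cv2.resize(m,(u1-u0,v1-v0),interpolation=cv2.INTER_AREA),(0,0),.8)
def boxv(x,y,yaw,l,w,z0,z1):
    c,s=np.cos(yaw),np.sin(yaw); return [[x+c*a-s*b,y+s*a+c*b,z] for a in(-l/2,l/2) for b in(-w/2,w/2) for z in(z0,z1)]
def fit(masks,boxes,l,w,z0,z1,p0):
    T={k:cv2.GaussianBlur(masks[k][b[1]:b[3],b[0]:b[2]].astype(np.float32),(0,0),.8) for k,b in boxes.items()}
    f=lambda p:sum(((render(A[k],boxv(p[0],p[1],p[2],l,w,z0,z1),b)-T[k])**2).sum()/T[k].sum() for k,b in boxes.items())
    r=minimize(f,p0,method='Nelder-Mead',options=dict(initial_simplex=np.array(p0)+np.array([[0,0,0],[.006,0,0],[0,.006,0],[0,0,.15]]),xatol=1e-5,fatol=1e-5))
    return r.x,r.fun
def report(name,masks,boxes,*a):
    for ks in (('top','side'),('top',),('side',)):
        p,f=fit(masks,{k:boxes[k] for k in ks},*a); print(name,ks,p[:2],np.degrees(p[2]).round(1),round(f,3))
E
cat > m1.py <<'E'
from m import *
kb={'top':(380,195,408,222),'side':(322,290,366,332)}
M={k:soft(A[k],'b',kb[k]) for k in kb}
for k in M: print(k,'blue max',M[k].max(),M[k].sum(),np.percentile(M[k][M[k]>.05],[10,50,90]))
report('key',{k:np.clip(M[k]/np.percentile(M[k][M[k]>.05],60),0,1) for k in M},kb,.036,.009,.045,.079,[.55,-.352,np.radians(-25)])
ub={'top':(245,125,325,200),'side':(290,185,400,270)}
for cam,n in (('top','keyhole'),('side','keyhole')):
    for i in range(3):
        if i: robot.read_camera(cam)
        for d in robot.spot_point(cam,n)[:1]: print(n,cam,d['uv'],round(d['p'],2),atz(A[cam],d['uv'],.082))
for k,(u,v) in {'top':(286,172),'side':(329,211)}.items():
    im=A[k]['img']; h=14; R=im[v-h:v+h+1,u-h:u+h+1]; f=(R[...,1]+R[...,2])/2-R[...,0]
    f0=np.median(f); w=np.clip(1-f/f0-.25,0,1)
    K,l,s,ce=cv2.connectedComponentsWithStats((w>.3).astype(np.uint8)); j=l[h-2:h+3,h-2:h+3]; j=np.bincount(j[j>0]).argmax()
    ww=w*(cv2.dilate((l==j).astype(np.uint8),np.ones((3,3)))>0); g=np.argwhere(ww>0); W=ww[ww>0]
    m=(W[:,None]*g).sum(0)/W.sum(); uv=(u-h+m[1],v-h+m[0]); print('plate',k,f0,s[j],uv,atz(A[k],uv,.082))
    y=R[...,0]-R[...,2]; y=np.clip(y-np.median(y)-12,0,None); y*=ww>0; q=np.argwhere(y>0)
    if len(q): m=(y[y>0][:,None]*q).sum(0)/y.sum(); uv=(u-h+m[1],v-h+m[0]); print('brass',k,y.max(),len(q),uv,atz(A[k],uv,.076))
E
python3 m1.py
```

```text
clock: 38.1
tool_pos: [0.4582, 0.0086, 0.1088]
tcp_rot: [-180.0, -0.0, 175.7]
force: [-0.5, 0.4, 0.0]
grip_width: -0.0001
gripper_force: 0.0
top blue max 0.9166666666666666 23.062499999999996 [0.115  0.5958 0.8617]
side blue max 1.0 182.4625 [0.2346 0.3167 1.    ]
key ('top', 'side') [ 0.5515 -0.354 ] -29.3 0.491
key ('top',) [ 0.5513 -0.3549] -31.9 0.267
key ('side',) [ 0.5527 -0.3513] -25.4 0.185
keyhole top [286.9, 169.1] 0.94 [ 0.6839 -0.0085  0.082 ]
keyhole top [285.3, 171.9] 0.95 [ 0.6749 -0.003   0.082 ]
keyhole top [286.3, 168.8] 0.71 [ 0.685  -0.0066  0.082 ]
keyhole side [329.6, 210.4] 0.85 [ 0.6763 -0.0103  0.082 ]
keyhole side [331.1, 212.3] 0.67 [ 0.6752 -0.0219  0.082 ]
keyhole side [330.0, 212.2] 0.6 [ 0.673  -0.0205  0.082 ]
plate top 8.25 [  8   8  13  13 149] (np.float64(285.5307276455602), np.float64(171.84036537625056)) [ 0.675  -0.0038  0.082 ]
brass top 50.25 26 (np.float64(285.48908918406073), np.float64(172.4027514231499)) [ 0.6743 -0.0036  0.076 ]
plate side 11.75 [  4   9  20   7 100] (np.float64(328.6348982895756), np.float64(209.04005067924263)) [ 0.6773 -0.0019  0.082 ]
```

```bash
cat > m2.py <<'E'
from m import *
kb={'top':(380,195,408,222),'side':(322,290,366,332)}
def blue(c,b):
    im=A[c]['img']; w=np.clip((im[...,2]/(np.maximum(im[...,0],im[...,1])+8)-1.1)/.25,0,1); m=np.zeros_like(w); m[b[1]:b[3],b[0]:b[2]]=1; return w*m
M={k:blue(k,kb[k]) for k in kb}
w=M['side']; g=np.argwhere(w>.5); print('side blue bbox',g.min(0),g.max(0),w.sum())
# drop the neck: rows where the blob is narrow
for r in range(290,332):
    n=w[r].sum()
    if n>.5: print(r,round(n,1),end=' ')
    if n<14: M['side'][r]*=(r<305)
print()
M['side']=cv2.morphologyEx(M['side'].astype(np.float32),cv2.MORPH_CLOSE,np.ones((5,5)))
report('key',M,kb,.036,.009,.045,.079,[.552,-.352,np.radians(-26)])
sb={'top':(372,188,410,230),'side':(312,290,372,370)}
for i in range(2):
    S={}
    for k in sb:
        if i: robot.read_camera(k)
        S[k]=(robot.silhouettes(k,'key_stand')[0]['region']|(M[k]>.5)).astype(np.float32)
        S[k]=cv2.morphologyEx(S[k],cv2.MORPH_CLOSE,np.ones((5,5)))
    S2={'top':S['top'],'side':S['side']*(np.arange(420)[:,None]>318)}
    report('stand',S,sb,.054,.054,0,.034,[.5527,-.35,np.radians(-24)])
E
python3 m2.py
```

```text
side blue bbox [303 332] [326 353] 259.26802734774043
303 1.6 304 13.0 305 21.0 306 21.7 307 20.4 308 15.1 309 9.0 310 9.3 311 9.2 312 9.0 313 10.4 314 12.0 315 11.4 316 11.7 317 11.2 318 10.5 319 10.4 320 10.7 321 10.4 322 5.3 323 9.2 324 7.6 325 5.9 326 3.5 
key ('top', 'side') [ 0.5515 -0.3514] -27.8 4.021
key ('top',) [ 0.5512 -0.3542] -29.3 0.15
key ('side',) [ 0.6055 -0.2545] -161.4 0.759
stand ('top', 'side') [ 0.5505 -0.3518] -25.9 0.263
stand ('top',) [ 0.5494 -0.3519] -26.8 0.031
stand ('side',) [ 0.5512 -0.3509] -22.2 0.222
stand ('top', 'side') [ 0.5511 -0.3528] -27.2 0.264
stand ('top',) [ 0.5507 -0.3539] -26.1 0.033
stand ('side',) [ 0.5518 -0.3514] -33.4 0.221
```

```bash
python3 -m jog '[[-17.2,-50.2,-5,0],[-17.2,-50.2,-5,0],[-17.2,-50.2,-5,0],[-17.2,-50.2,-5,0],[-17.2,-50.2,0,0],[-17.2,-50.2,0,0],[-17.2,-50.2,0,0]]' 40 30; python3 -m jog '[[0,0,0,7.6],[0,0,0,7.6],[0,0,0,7.5],[0,0,0,0],[0,0,0,0]]'; python3 -c "
from h import *
go(.5515,-.3505,.037,153)"
```

```text
clock: 40.58
tool_pos: [0.5516, -0.3523, 0.1295]
tcp_rot: [180.0, 0.0, 175.7]
force: [0.5, 0.5, -0.1]
grip_width: 0.04
gripper_force: 0.0
clock: 41.2
tool_pos: [0.5512, -0.3506, 0.1295]
tcp_rot: [-180.0, -0.0, 153.2]
force: [-0.0, 0.8, 0.4]
grip_width: 0.0399
gripper_force: 0.0
shift [-0.2  0.2 92.5] turn 0.2 at [ 0.5512 -0.3506  0.1295] [-180.    -0.   153.2]
```

```bash
python3 -m jog '[[0,0,40,0],[0,0,30,0],[0,0,16,0],[0,0,6,0],[0,0,0,0],[0,0,0,0]]' 40 30; python3 -m jog '[[0,0,0,0],[0,0,0,0],[0,0,0,0],[0,0,0,0],[0,0,0,0]]' 3 30; python3 -c "
from h import *
o=robot.get_obs();print(o['wrist_torque'])"
```

```text
clock: 41.95
tool_pos: [0.5519, -0.3512, 0.0387]
tcp_rot: [180.0, 0.1, 153.0]
force: [-0.0, 0.8, -0.1]
grip_width: 0.0403
gripper_force: 0.0
clock: 42.58
tool_pos: [0.5515, -0.3509, 0.038]
tcp_rot: [180.0, 0.0, 153.0]
force: [0.3, 0.1, 5.6]
grip_width: 0.0083
gripper_force: 35.0
[0.17146229 0.15697891 0.00430325]
```

```bash
python3 -m jog '[[0,0,-5,0],[0,0,-25,0],[0,0,-40,0],[0,0,-35,0],[0,0,0,0],[0,0,0,0]]'; cat > m3.py <<'E'
from m import *
im=A['top']['img']; im=cv2.GaussianBlur(im,(0,0),.5)
b=(248,125,326,200); f=(im[...,1]+im[...,2])/2-im[...,0]; print('teal',f[160,270],'desk',f[160,245],f[160,332])
lo,hi=f[150:180,245:249].mean(),np.median(f[145:165,265:310]); w=np.clip((f-lo)/(hi-lo),0,1); 
m=cv2.morphologyEx((w>.5).astype(np.uint8),cv2.MORPH_OPEN,np.ones((3,3))); m=cv2.morphologyEx(m,cv2.MORPH_CLOSE,np.ones((13,13)))
K,l,s,ce=cv2.connectedComponentsWithStats(m); j=l[160,275]; print(s[j],ce[j])
m=(l==j).astype(np.float32)
P=np.argwhere(m[b[1]:b[3],b[0]:b[2]]>0)+[b[1],b[0]]
r=cv2.minAreaRect(np.array([atz(A['top'],(q[1],q[0]),.082)[:2] for q in P],np.float32)); print(r)
p,e=fit({'top':m},{'top':b},.15,.2,.081,.082,[.71,-.005,np.radians(-4)]); print('unit top',p[:2],np.degrees(p[2]),e)
# left/right edges of the teal, sub-pixel by row
L=[];R=[]
for v in range(145,180):
    u=np.nonzero(m[v])[0]
    if len(u)>40: L.append(atz(A['top'],(u[0]-.5,v),.082)[:2]); R.append(atz(A['top'],(u[-1]+.5,v),.082)[:2])
for E in (L,R): E=np.array(E); print('edge yaw',np.degrees(np.polyfit(E[:,0],E[:,1],1)[0]))
o=robot.get_obs(); print(o['tool_pos'],o['tcp_rot'],o['gripper_force'],o['grip_width'])
E
python3 m3.py
```

```text
clock: 43.32
tool_pos: [0.5508, -0.3504, 0.142]
tcp_rot: [180.0, -0.1, 153.0]
force: [0.5, 0.8, -0.2]
grip_width: 0.0085
gripper_force: 34.3
teal 8.69020528743124 desk -0.9183361536339589 -1.1820351318879716
[ 255  138   63   48 2723] [285.9207 161.6959]
((0.7087167501449585, -0.006263554096221924), (0.19631370902061462, 0.1494077891111374), 84.80736541748047)
unit top [ 0.709 -0.006] -5.320417541472009 0.007946397177875042
edge yaw -5.1308112351721835
edge yaw -5.4931099295406325
[ 0.5511 -0.3507  0.1421] [-179.9986   -0.0398  153.0083] 34.34834897518158 0.008637414716140839
```

```bash
python3 -m jog '[[0,0,0,-7.2],[0,0,0,-7.2],[0,0,0,-7.3]]'; python3 -m jog '[[-13,51.4,0,0],[-13,51.4,0,0],[-13,51.4,0,0],[-13,51.4,0,0],[-13,51.4,0,0],[-13,51.4,0,0],[-13,51.4,0,0]]'; python3 -m jog '[[0,0,0,0],[0,0,0,0],[0,0,0,0]]'; python3 - <<'E'
from h import *
np.set_printoptions(precision=4,suppress=True)
go(.6753,-.0007,.115,174.7)
cs=robot.read_camera('side'); o=robot.get_obs(); p=o['tool_pos']
b=blobs(cs,'b',.14,3,(300,150,360,230)); print([(x['uv'],x['n']) for x in b], proj(cs,p+[0,0,.028]), proj(cs,[.6753,-.0007,.082]))
cv2.imwrite('pics/k1.png',cv2.resize(cs['img'][150:235,285:375,::-1],None,fx=7,fy=7,interpolation=cv2.INTER_CUBIC))
E
```

```text
clock: 44.1
tool_pos: [0.5512, -0.3507, 0.1424]
tcp_rot: [180.0, -0.0, 175.0]
force: [0.4, -0.3, -1.2]
grip_width: 0.0086
gripper_force: 34.3
clock: 44.98
tool_pos: [0.6754, 0.0007, 0.1425]
tcp_rot: [-180.0, 0.0, 174.7]
force: [1.1, 0.4, -0.8]
grip_width: 0.0082
gripper_force: 34.3
clock: 45.35
tool_pos: [0.6747, -0.0029, 0.1426]
tcp_rot: [-179.9, -0.0, 174.6]
force: [1.0, -0.3, -0.8]
grip_width: 0.0084
gripper_force: 34.3
shift [-0.4  2.3 27.6] turn -0.1 at [ 0.6747 -0.0029  0.1426] [-179.9   -0.   174.6]
[(array([328.316 , 178.8373]), np.float64(35.96666666666667))] [329.2776 174.7709] [327.6633 208.9465]
```

```bash
python3 -m jog '[[0,0,0,0],[0,0,0,0],[0,0,15,0],[0,0,12,0],[0,0,0,0],[0,0,0,0]]'; python3 -c "
from h import *
go(.6753,-.0007,.115,174.7)"
```

```text
clock: 46.15
tool_pos: [0.675, -0.0008, 0.1155]
tcp_rot: [-180.0, -0.0, 174.7]
force: [-0.4, -0.3, -0.3]
grip_width: 0.0084
gripper_force: 34.3
shift [-0.2  0.1  0.5] turn 0.0 at [ 0.675  -0.0008  0.1155] [-180.    -0.   174.7]
```

```bash
python3 -m jog '[[0,0,3,0],[0,0,3,0],[0,0,0,0]]'; python3 -m jog '[[0,0,2,0],[0,0,0,0]]';  python3 -m jog '[[0,0,2,0],[0,0,0,0]]'; python3 -m jog '[[0,0,1,0],[0,0,0,0]]'
```

```text
clock: 46.52
tool_pos: [0.6748, -0.0008, 0.1094]
tcp_rot: [180.0, -0.0, 174.7]
force: [-0.7, 0.8, -0.2]
grip_width: 0.0085
gripper_force: 34.3
clock: 46.78
tool_pos: [0.6749, -0.0009, 0.1075]
tcp_rot: [180.0, -0.0, 174.7]
force: [-0.3, -0.5, -0.1]
grip_width: 0.0088
gripper_force: 34.3
clock: 47.02
tool_pos: [0.6749, -0.0008, 0.1054]
tcp_rot: [-180.0, -0.0, 174.7]
force: [-0.3, 0.1, -0.5]
grip_width: 0.0083
gripper_force: 34.3
clock: 47.28
tool_pos: [0.675, -0.0008, 0.1045]
tcp_rot: [180.0, -0.0, 174.7]
force: [0.0, 1.0, -0.7]
grip_width: 0.0085
gripper_force: 34.3
```

```bash
python3 -m jog '[[0,0,1.5,0],[0,0,0,0]]';  python3 -m jog '[[0,0,1.5,0],[0,0,0,0]]'; python3 -m jog '[[0,0,1.5,0],[0,0,0,0]]'
```

```text
clock: 47.52
tool_pos: [0.6749, -0.0008, 0.1029]
tcp_rot: [180.0, -0.0, 174.7]
force: [-0.4, 0.5, -0.0]
grip_width: 0.0084
gripper_force: 34.3
clock: 47.78
tool_pos: [0.6751, -0.0009, 0.1015]
tcp_rot: [180.0, 0.0, 174.7]
force: [-0.2, -0.7, -0.8]
grip_width: 0.0085
gripper_force: 34.3
clock: 48.02
tool_pos: [0.6751, -0.0009, 0.1]
tcp_rot: [-180.0, 0.0, 174.7]
force: [1.4, 0.5, -0.4]
grip_width: 0.0083
gripper_force: 34.2
```

```bash
python3 -m jog '[[0,0,1.5,0],[0,0,1.5,0],[0,0,0,0]]';  python3 -m jog '[[0,0,2,0],[0,0,2,0],[0,0,0,0]]'; python3 -m jog '[[0,0,2,0],[0,0,2,0],[0,0,0,0]]'
```

```text
clock: 48.4
tool_pos: [0.6751, -0.0009, 0.097]
tcp_rot: [180.0, 0.0, 174.7]
force: [1.0, -0.2, -1.1]
grip_width: 0.0085
gripper_force: 34.2
clock: 48.78
tool_pos: [0.6752, -0.0009, 0.093]
tcp_rot: [180.0, 0.0, 174.7]
force: [2.7, -1.3, -1.5]
grip_width: 0.0082
gripper_force: 34.2
clock: 49.15
tool_pos: [0.6752, -0.0009, 0.089]
tcp_rot: [180.0, 0.0, 174.7]
force: [2.6, -0.9, -0.6]
grip_width: 0.0085
gripper_force: 34.3
```

```bash
python3 -m jog '[[-0.5,-0.2,1.5,0],[0,0,0,0]]';  python3 -m jog '[[0,0,1,0],[0,0,0,0]]'; python3 -m jog '[[0,0,1,0],[0,0,0,0]]'
```

```text
clock: 49.4
tool_pos: [0.6753, -0.0011, 0.0874]
tcp_rot: [-180.0, -0.0, 174.7]
force: [1.8, -0.4, -1.0]
grip_width: 0.0083
gripper_force: 34.3
clock: 49.65
tool_pos: [0.6753, -0.0011, 0.0865]
tcp_rot: [180.0, -0.0, 174.7]
force: [1.8, 0.3, -0.4]
grip_width: 0.0085
gripper_force: 34.3
clock: 49.9
tool_pos: [0.6754, -0.0011, 0.0861]
tcp_rot: [180.0, 0.0, 174.7]
force: [-0.7, -0.8, 4.8]
grip_width: 0.0081
gripper_force: 35.1
```

The key bottomed at tool z = 0.086 with the collar on the plate, as expected. Now I turn it clockwise.

```bash
python3 -m jog '[[0,0,0,6],[0,0,0,6],[0,0,0,6],[0,0,0,6],[0,0,0,6],[0,0,0,6],[0,0,0,0]]'; python3 -c "
from h import *
o=robot.get_obs();print(o['wrist_torque'],o['joints'])"; python3 -m jog '[[0,0,0,6],[0,0,0,6],[0,0,0,6],[0,0,0,6],[0,0,0,6],[0,0,0,0]]'; python3 -c "
from h import *
o=robot.get_obs();print(o['wrist_torque'])"
```

```text
clock: 50.78
tool_pos: [0.6759, -0.0005, 0.0861]
tcp_rot: [179.9, 0.0, 138.8]
force: [1.0, 0.4, 4.5]
grip_width: 0.0084
gripper_force: 35.0
[ 0.33539134 -0.2425784  -0.0147307 ] [-14.96546613  36.89252657  16.64057865  91.33179294 -12.36666376
  53.53584245  54.66773522]
clock: 51.52
tool_pos: [0.6764, -0.0001, 0.0861]
tcp_rot: [179.9, -0.0, 108.9]
force: [2.6, 3.0, 5.8]
grip_width: 0.0082
gripper_force: 35.0
[ 0.80744796 -0.85696395 -0.02029794]
```

```bash
python3 -m jog '[[0,0,0,4],[0,0,0,3],[0,0,0,3],[0,0,0,0]]'; python3 -c "
from h import *
o=robot.get_obs();print(o['wrist_torque'])"; python3 -m jog '[[0,0,0,1],[0,0,0,1],[0,0,0,0]]';  python3 -c "
from h import *
o=robot.get_obs();print(o['wrist_torque'])"; python3 -m jog '[[0,0,0,1],[0,0,0,1],[0,0,0,0]]'; python3 -c "
from h import *
o=robot.get_obs();print(o['wrist_torque'])"
```

```text
clock: 52.02
tool_pos: [0.6766, -0.0001, 0.0861]
tcp_rot: [179.9, -0.0, 99.0]
force: [5.0, 3.7, 3.5]
grip_width: 0.0085
gripper_force: 35.0
[ 0.90123471 -1.1035978   0.04038994]
clock: 52.4
tool_pos: [0.6766, -0.0001, 0.0861]
tcp_rot: [179.9, -0.0, 97.0]
force: [4.7, 3.2, 4.1]
grip_width: 0.0083
gripper_force: 34.9
[ 0.87534355 -1.14837381  0.03768547]
clock: 52.78
tool_pos: [0.6766, -0.0002, 0.0861]
tcp_rot: [179.9, -0.0, 95.0]
force: [4.9, 3.3, 3.4]
grip_width: 0.0085
gripper_force: 34.9
[ 0.86032934 -1.19905149  0.15743951]
```

```bash
python3 -m jog '[[0,0,0,1],[0,0,0,1],[0,0,0,0]]'; python3 -c "
from h import *
o=robot.get_obs();print(o['wrist_torque'])"; python3 -m jog '[[0,0,0,1],[0,0,0,1],[0,0,0,0]]';  python3 -c "
from h import *
o=robot.get_obs();print(o['wrist_torque'])"
```

```text
clock: 53.15
tool_pos: [0.6767, -0.0001, 0.0861]
tcp_rot: [179.9, -0.1, 93.0]
force: [4.2, 3.0, 3.5]
grip_width: 0.0083
gripper_force: 34.9
[ 0.81111846 -1.26992952  0.15755872]
clock: 53.52
tool_pos: [0.6767, -0.0001, 0.0861]
tcp_rot: [179.9, -0.1, 91.0]
force: [4.8, 3.3, 3.8]
grip_width: 0.0085
gripper_force: 35.0
[ 0.86649484 -1.22427987  0.32374808]
```

The torque rises to 0.32 N m at the stop. Now I turn back past home.

```bash
python3 -m jog '[[0,0,0,-8],[0,0,0,-8],[0,0,0,-8],[0,0,0,-8],[0,0,0,-8],[0,0,0,-8],[0,0,0,-8],[0,0,0,0]]'; python3 -m jog '[[0,0,0,-8],[0,0,0,-8],[0,0,0,-8],[0,0,0,-6],[0,0,0,0]]'; python3 -c "
from h import *
o=robot.get_obs();print(o['wrist_torque'])"; python3 -m jog '[[0,0,0,-1.5],[0,0,0,-1.5],[0,0,0,0]]'; python3 -c "
from h import *
o=robot.get_obs();print(o['wrist_torque'])"
```

```text
clock: 54.52
tool_pos: [0.6759, -0.0007, 0.0861]
tcp_rot: [179.9, 0.0, 146.9]
force: [2.1, 3.3, 4.9]
grip_width: 0.0084
gripper_force: 35.3
clock: 55.15
tool_pos: [0.6756, -0.0013, 0.086]
tcp_rot: [180.0, 0.0, 176.8]
force: [1.9, 1.4, 6.9]
grip_width: 0.0087
gripper_force: 35.3
[ 0.34111308 -0.32454762 -0.04734747]
clock: 55.52
tool_pos: [0.6756, -0.0014, 0.086]
tcp_rot: [-180.0, 0.0, 179.7]
force: [1.7, 1.1, 6.6]
grip_width: 0.0083
gripper_force: 35.4
[ 0.29990587 -0.27069565 -0.01625202]
```

```bash
for k in 1; do python3 -m jog '[[0,0,0,-1],[0,0,0,-1],[0,0,0,0]]' | sed -n 3p; python3 -c "
from h import *
print(robot.get_obs()['wrist_torque'][2])"; done; python3 -m jog '[[0,0,0,-1],[0,0,0,-1],[0,0,0,0]]' | sed -n 3p; python3 -c "
from h import *
print(robot.get_obs()['wrist_torque'][2])"; python3 -m jog '[[0,0,0,-1],[0,0,0,-1],[0,0,0,0]]' | sed -n 3p; python3 -c "
from h import *
print(robot.get_obs()['wrist_torque'][2])"
```

```text
tcp_rot: [-180.0, 0.0, -178.3]
-0.03283549865277541
tcp_rot: [-180.0, 0.0, -176.3]
-0.07304086310659445
tcp_rot: [-180.0, 0.0, -174.3]
-0.13257428564080154
```

```bash
python3 -m jog '[[0,0,0,-1],[0,0,0,-1],[0,0,0,0]]' | sed -n 3,4p; python3 -c "
from h import *
print(robot.get_obs()['wrist_torque'][2])"; python3 -m jog '[[0,0,0,-1],[0,0,0,-1],[0,0,0,0]]' | sed -n 3,4p; python3 -c "
from h import *
print(robot.get_obs()['wrist_torque'])"
```

```text
tcp_rot: [-180.0, 0.0, -172.3]
force: [1.3, 1.4, 7.1]
-0.21255236535278402
tcp_rot: [-180.0, 0.0, -170.3]
force: [1.8, 1.3, 6.6]
[ 0.29139062 -0.29420158 -0.31470246]
```

The torque rises symmetrically to -0.31 N m, so the barrel is home. I straighten the key and draw it out.

```bash
python3 -m jog '[[0,0,0,5],[0,0,0,5],[0,0,0,5],[0,0,0,0]]'; python3 -c "
from h import *
print(robot.get_obs()['wrist_torque'])"; python3 -m jog '[[0,0,-2,0],[0,0,-2,0],[0,0,0,0]]'; python3 -m jog '[[0,0,-3,0],[0,0,-4,0],[0,0,0,0]]'
```

```text
clock: 57.9
tool_pos: [0.6754, -0.0018, 0.0861]
tcp_rot: [-180.0, 0.0, 174.6]
force: [0.3, -0.1, 8.0]
grip_width: 0.0085
gripper_force: 35.5
[ 0.14827352 -0.07916046  0.01597765]
clock: 58.28
tool_pos: [0.6752, -0.0016, 0.0893]
tcp_rot: [-180.0, -0.0, 174.7]
force: [2.2, -0.8, -0.7]
grip_width: 0.0086
gripper_force: 34.2
clock: 58.65
tool_pos: [0.6751, -0.0009, 0.097]
tcp_rot: [180.0, -0.0, 174.7]
force: [-0.2, 0.8, 0.2]
grip_width: 0.0084
gripper_force: 34.3
```

```bash
python3 -m jog '[[0,0,-10,0],[0,0,-20,0],[0,0,-15,0],[0,0,0,0]]'; python3 -m jog '[[13,-51.4,0,0],[13,-51.4,0,0],[13,-51.4,0,0],[13,-51.4,0,0],[13,-51.4,0,0],[13,-51.4,0,0],[13,-51.4,0,0],[0,0,0,0]]';  python3 -m jog '[[0,0,0,7.2],[0,0,0,7.2],[0,0,0,7.3],[0,0,0,0],[0,0,0,0],[0,0,0,0]]'; python3 - <<'E'
from h import *
np.set_printoptions(precision=4,suppress=True)
go(.5515,-.3509,.038,153)
E
```

```text
clock: 59.15
tool_pos: [0.6763, -0.001, 0.1433]
tcp_rot: [180.0, 0.1, 174.7]
force: [0.7, -0.1, -1.0]
grip_width: 0.0084
gripper_force: 34.2
clock: 60.15
tool_pos: [0.5478, -0.357, 0.141]
tcp_rot: [-179.8, -0.1, 174.2]
force: [-0.6, 0.9, 0.0]
grip_width: 0.0083
gripper_force: 34.2
clock: 60.9
tool_pos: [0.5517, -0.3508, 0.1415]
tcp_rot: [180.0, -0.0, 153.1]
force: [0.2, 0.7, 0.5]
grip_width: 0.0084
gripper_force: 34.3
shift [  0.1  -0.2 103.5] turn 0.1 at [ 0.5517 -0.3508  0.1415] [180.   -0.  153.1]
```

```bash
python3 -m jog '[[0,0,40,0],[0,0,30,0],[0,0,10,0],[0,0,0,0],[0,0,0,0]]'; python3 -m jog '[[0,0,3,0],[0,0,3,0],[0,0,3,0],[0,0,0,0]]'; python3 -m jog '[[0,0,3,0],[0,0,3,0],[0,0,3,0],[0,0,3,0],[0,0,0,0]]'
```

```text
clock: 61.52
tool_pos: [0.5525, -0.3516, 0.063]
tcp_rot: [-180.0, 0.1, 153.0]
force: [0.1, 0.1, -0.7]
grip_width: 0.0084
gripper_force: 34.3
clock: 62.02
tool_pos: [0.5515, -0.3508, 0.0523]
tcp_rot: [180.0, -0.0, 153.0]
force: [0.7, -0.7, 0.2]
grip_width: 0.0083
gripper_force: 34.3
clock: 62.65
tool_pos: [0.5515, -0.3509, 0.0402]
tcp_rot: [180.0, -0.0, 153.0]
force: [-0.1, 0.1, 0.3]
grip_width: 0.0086
gripper_force: 34.3
```

```bash
python3 -m jog '[[0,0,1,0],[0,0,0.7,0],[0,0,0,0]]'; python3 -m jog '[[0,0,0.7,0],[0,0,0,0]]'
```

```text
clock: 63.02
tool_pos: [0.5517, -0.3509, 0.0389]
tcp_rot: [180.0, 0.0, 153.0]
force: [0.5, -0.5, -0.6]
grip_width: 0.0085
gripper_force: 34.3
clock: 63.28
tool_pos: [0.5517, -0.351, 0.0382]
tcp_rot: [180.0, 0.0, 153.0]
force: [0.1, -1.0, 0.1]
grip_width: 0.0085
gripper_force: 34.3
```

```bash
python3 -m jog '[[0,0,0.5,0],[0,0,0,0]]'; python3 -m jog '[[0,0,0.5,0],[0,0,0,0]]'
```

```text
clock: 63.52
tool_pos: [0.5518, -0.351, 0.038]
tcp_rot: [180.0, 0.0, 153.0]
force: [-0.7, 0.8, 5.2]
grip_width: 0.0082
gripper_force: 35.0
clock: 63.78
tool_pos: [0.5518, -0.351, 0.038]
tcp_rot: [180.0, 0.0, 153.0]
force: [-2.9, 1.4, 8.9]
grip_width: 0.0084
gripper_force: 35.8
```

Seated at the original height (0.038). I release, lift straight up, retreat and check.

```bash
python3 -m jog '[[0,0,-0.5,0],[0,0,0,0],[0,0,0,0],[0,0,0,0],[0,0,0,0]]' 40; python3 -m jog '[[0,0,-30,0],[0,0,-50,0],[0,0,-50,0],[30,40,0,0],[30,40,0,0],[30,40,0,0],[0,40,0,0],[0,0,0,0]]'; python3 - <<'E'
from h import *
np.set_printoptions(precision=4,suppress=True)
cs=robot.read_camera('side'); ct=robot.read_camera('top')
print([(b['uv'],b['n']) for b in blobs(cs,'b',.06,5,(320,290,370,335))],[(b['uv'],b['n'],b['yaw']) for b in blobs(ct,'b',.06,5,(375,190,410,230))])
print([(d['uv'],d['p'],atz(cs,d['uv'],.04)) for d in robot.spot_point('side','drawer_front')[:1]])
cv2.imwrite('pics/f.png',np.vstack([cv2.resize(x[:,:,::-1],None,fx=3,fy=3,interpolation=cv2.INTER_CUBIC) for x in (cs['img'][180:375,210:460],)]))
E
```

```text
clock: 64.4
tool_pos: [0.5516, -0.351, 0.0376]
tcp_rot: [-180.0, -0.0, 153.0]
force: [0.5, 0.4, 0.3]
grip_width: 0.0399
gripper_force: 0.0
clock: 65.4
tool_pos: [0.5456, -0.1633, 0.1678]
tcp_rot: [179.9, 0.0, 153.4]
force: [-0.1, 0.0, -0.5]
grip_width: 0.04
gripper_force: 0.0
[(array([342.7775, 312.2345]), np.float64(183.31666666666666))] [(array([394.7878, 207.3004]), np.float64(25.133333333333333), np.float64(-29.170874436030715))]
[([302.0, 229.2], 0.93, array([ 0.607 , -0.0072,  0.04  ]))]
```

View pics/f.png

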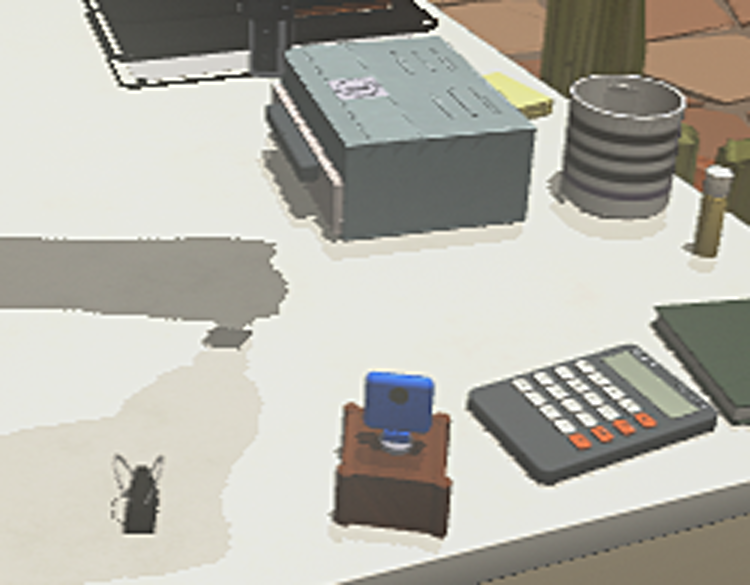

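The key stands upright in its slot at (342,312), as at the start. The drawer is shut, and the clip and calculator are where they were.

```bash
python3 -m jog '[[0,0,0,0],[0,0,0,0],[0,0,0,0],[0,0,0,0]]'; python3 -c "
from station import robot
print(robot.sign_off())"
```

```text
clock: 66.05
tool_pos: [0.544, -0.1678, 0.1677]
tcp_rot: [180.0, -0.0, 153.0]
force: [-0.0, 0.1, 0.0]
grip_width: 0.0399
gripper_force: 0.0
the job is handed in; nothing more can be done
None
```

The job is handed in, at about 66 s on the robot's clock: all four sticks are in the drawer and it is shut, and the key was turned to its stop and back home and now stands in its slot; the sign-off gave no verdict.

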